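# Find the dragging castor on the drinks-tub dolly and pull it

### The arm

A 6-joint arm with a two-finger parallel gripper is mounted at the origin on a cart in front of the work surface, level with it; the furniture and walls round the work are solid. World frame = base frame: x ahead of the robot, y to its left, z up, the work surface at z = 0. Lengths are in m, angles in rad, forces in N, time in s.
With the tool pointing down it reaches from about 0.35 to 0.775 m from the base axis. Payload 7.3 kg.
Tool frame: the origin (TCP) lies on the centre line of the jaws, within the pads' length; the fingertips stand 14 mm ahead of it and the grasp point (between the pads) lies 5 mm behind it; z points along the fingers, y is the direction in which the jaws open and shut (so a half turn about z gives the same grasp; the last joint's range is limited). The gripper opens to 92 mm and grips with 3 to 60 N. Pads are 19 mm wide; open, the fingers measure 130 mm over their backs; the gripper's body (75 mm by 190 mm) begins 47 mm behind the grasp point.
Start: joints at [1.112, 0.342, 1.524, -0, 1.275, -0.146], TCP at [0.162, 0.5, 0.241] pointing down, gripper open.
Joint ranges: [-2.53, 2.53], [-0.77, 2.02], [0.04, 2.7], [-1, 4.14], [0.28, 2.66], [-3.11, 3.11]. Speed limits (rad/s): [2.57, 2.57, 3.14, 3.14, 3.14, 3.14].

### API

Orientations are given as [roll, pitch, yaw] about the fixed x, y, z axes, in that order (R = Rz(yaw) Ry(pitch) Rx(roll)).
In Python, from cell import telemetry, cams, robot gives the robot as it stands.
- The arm moves only by the tool servo_tool, never from a script. Its argument "targets" is text: rows parted by semicolons, each of 4 numbers parted by spaces: the shift along the tool's x, y, z in mm, then the turn about the tool's z in rad. In form: x y z yaw; .... A call has 1 to 20 rows; each row shifts and turns the pose as measured when the row begins, along the tool's axes as they then stand; what a row does not reach is not made up. A row lasts 1/8 s, in which the tool goes at most 62.5 mm and 10.7 degrees, less where a joint would pass 70% of its speed; a pose out of reach is approached as far as the arm can. A call with a gripper value outside its range is refused whole. "hand" is the opening, from 0 (shut) to 1 (fully open), set as the call begins (left out, the last holds). The fingers move at their own pace and stop on an object; "squeeze" is the grip in N (left out, the last holds). Time passes only in rows, so rows that do not move let the fingers close. It gives the time, the measured TCP pose, the force and the opening at its end, in the units of the state.
- telemetry.observe(): the state, without advancing time (a new reading comes with each control period).
- cams.read_camera(name): name is "side" or "top"; returns a dict with "color" (480x640x3 uint8, red, green, blue), "K" (3x3 intrinsics, pixels), "R" (3x3) and "t" (3): a world point X has camera coordinates R X + t. Camera axes: x right, y down, z forward; pixel columns grow to the right and rows downward; lengths in m; the calibration is good to about 2 mm. A picture is of the moment at which its call begins. There is no depth.
- robot.hand_in(): hands the job in, once; it reports no verdict.
Trained networks look in a picture, given as the dict that the camera call returned (one of the last four; its "shot" number tells which), for a name from the list of things; names that differ only in an ending like _2 or _b are one class to them, and where a whole thing is asked for, a point or a joint stands for the part that bears it (a point fixed in the world has none). Each returns a list of dicts, best first, with "score" (0 to 1); they miss things now and then, are a little off and sometimes report something else, mostly with a low value. They report only what shows in the picture. A call takes as long as a camera call.
- cams.cut_out(picture, query): "region" (480x640 bool, what is visible of it) and "extent" ([centre column, centre row, width, height] in pixels, round what is visible of it).
The state is a dict: "time": time; "qpos": joint angles; "qvel": joint speeds; "joint_efforts": joint torques, N m; "tool_pos": TCP position; "tool_rot": TCP orientation; "contact_force": force on the tool from outside, world axes, zero at the start; "torque": the same for the moment, N m; "opening": finger opening in m.
Only numpy, scipy, OpenCV 4.12 (cv2) and the standard library are available. Lean on these libraries where they do the work, as an engineer would, in place of code of your own. Each camera call takes 0.05 s, during which the arm holds its last target.

### The job

The round drinks-tub dolly lies wheels-up on the bar mat, and one of its three plug-in castors has grit in its swivel bearing. Swing each wheel sideways round its swivel, gently and without wrenching the castor in its socket, feel for drag, and leave it turned between a quarter and half a turn from where it was, so that you can see which are done. Then pull the one castor that drags straight up out of its socket and lay it, without dropping it, in the steel parts tray; leave the two that turn freely plugged in, and do not disturb the things on the bar.

Things in the scene. Friction and masses are not known exactly. Their poses are not given: they have to be found in the camera images.
- dolly: round light-wood dolly (223 mm) upside down on a 228 mm square black bar mat; both fixed. Origin: centre of the mat's underside, on the worktop; z up. Board top at z 27 mm. Three black 46 mm sockets stand 66 mm from its centre, 114 mm apart, a castor in each. At the start all wheels trail to the dolly's own +x, up to 0.35 rad either side. Wall cabinets hang 0.45 m above the rear of the worktop
- socket_1 (a point): centre of the mouth of socket 1, 40 mm above the worktop, on the upright swivel axis of its castor. The 3 castors look alike; which one drags varies. Castor, 0.16 kg: square steel stem (14 mm, reaching 29 mm down, 0.75 mm play a side, held by weight alone), 36 mm flange on the mouth, ball race, and above it a fork that turns about the upright axis, without stops, and stays where left
- socket_2 (a point): centre of the mouth of socket 2, 40 mm above the worktop, likewise. The fork carries a grey upright wheel (44 mm diameter, 17 mm wide, in line with the fork): axle 43 mm above the mouth and 20 mm out from the swivel axis (so the wheel trails), wheel's top 65 mm above the mouth. Over the fork legs it is 26 mm thick at the axle, the place to pinch it from above
- socket_3 (a point): centre of the mouth of socket 3, 40 mm above the worktop, likewise. Pushed sideways about 30 mm out from the swivel axis, a free swivel yields to about 0.5 to 2 N, the gritty one needs about 7 to 12 N. More than about 18 N, or levering, wrenches the castor in its socket. Out of its socket a castor stood on its stem topples the way its wheel trails
- tray: shallow open steel parts tray, fixed: 170 mm along its own x, 210 mm along its own y, 42 mm high, walls and floor 4 mm. Origin: centre of its underside, on the worktop
- tumbler: clear straight drinking glass standing on a dark coaster, 81 mm in diameter, 93 mm high; origin: centre of its underside. Bystander
- lime: green lime, about 53 x 43 x 44 mm; origin: centre of its underside. Bystander
- jigger: brass-coloured double-cone jigger, 44 mm in diameter, 78 mm high; origin: centre of its underside. Bystander
- salt_shaker: clear salt shaker with a grey top, 44 mm in diameter, 90 mm high; origin: centre of its underside. Bystander

How it is judged:
On the way, in this order (a step that is already met when the one before it is completed fails the run):
1. all three wheels stand swung well round on their swivels (about a quarter turn or more from where they began), every castor still seated (distance of each of wheel_a_c0, wheel_b_c0, wheel_c_c0 from where it was at the start of the episode above 0.022 m and height (world z) of each of castor_a_c0, castor_b_c0, castor_c_c0 below 0.031 m and angle between each of castor_a_c0, castor_b_c0, castor_c_c0's own z axis and vertical below 0.12 rad), for 0.2 s.
2. the castor whose swivel drags is pulled clear of its socket, the other two still seated (height (world z) of castor_c_c0 above 0.05 m and height (world z) of each of castor_a_c0, castor_b_c0 below 0.031 m and angle between each of castor_a_c0, castor_b_c0's own z axis and vertical below 0.12 rad), for 0.1 s.
At the end, for the whole second after the job is handed in: the dragging castor lies at rest in the tray (stem and wheel within the tray's outline, stem's middle below 60 mm, wheel's centre below 80 mm above the worktop), the two free castors are seated in their sockets, upright to about 7 degrees and lifted by no more than about 5 mm (x of castor_c_c0 in the frame of tray between -0.08 and 0.08 m and y of castor_c_c0 in the frame of tray between -0.1 and 0.1 m and height (world z) of castor_c_c0 below 0.06 m and height (world z) of wheel_c_c0 below 0.08 m and x of wheel_c_c0 in the frame of tray between -0.085 and 0.085 m and y of wheel_c_c0 in the frame of tray between -0.105 and 0.105 m and linear speed of castor_c below 0.03 m/s and height (world z) of each of castor_a_c0, castor_b_c0 below 0.031 m and angle between each of castor_a_c0, castor_b_c0's own z axis and vertical below 0.12 rad); the robot touches nothing.
It fails at once if a smooth-running castor is pulled up in its socket (height (world z) of any of castor_a_c0, castor_b_c0 above 0.037 m).
It fails at once if a castor is wrenched in its socket: its contact forces with the dolly add up to over 160 N (a sideways push of roughly 18 to 20 N at the wheel) (contact force between any of castor_a, castor_b, castor_c and dolly above 160 N).
It fails at once if the castor is dropped: out of the fingers while its stem's middle is over 75 mm above the worktop (height (world z) of castor_c_c0 above 0.075 m and contact force between the fingers and castor_c below 0.05 N).
It fails at once if the tumbler, lime, jigger or salt shaker is moved by more than 30 mm (distance of any of tumbler, lime, jigger, salt_shaker from where it was at the start of the episode above 0.03 m).
It also fails if it takes over 67 s, if anything falls off the work surface, if the arm or the gripper's body presses on something with over 40 N, if the wrist force passes 120 N, or if a joint passes its speed limit or range.

## Working session

There is one attempt and no reset: what is moved stays moved. The work goes in short steps, Python scripts to look and compute and a tool call to move; the robot and the scene stay as the last step left them, time stands still between calls to the robot, and variables do not carry over. Pictures are saved under pics/ and viewed, and the job is handed in when it is done.

Besides the shell and the picture viewer there is one more tool, called after "Call:" as name(argument=value, ...) on one line, values as JSON. servo_tool: Moves the arm, as the interface text tells. Its arguments: {"type":"object","properties":{"targets":{"type":"string"},"hand":{"type":"number"},"squeeze":{"type":"number"}},"required":["targets"]}

```bash
mkdir -p pics; ls; python3 - <<'E'
from cell import telemetry,cams,robot
import cv2
print(telemetry.observe())
for n in("side","top"):
    p=cams.read_camera(n); cv2.imwrite(f"pics/{n}0.png",p["color"][:,:,::-1]); print(n,p["K"].tolist(),p["R"].round(4).tolist(),p["t"].tolist())
    for q in("dolly","socket_1","tray","tumbler","lime","jigger","salt_shaker"):
        print(q,[(round(d["score"],2),[int(v) for v in d["extent"]]) for d in cams.cut_out(p,q)])
E
```

```text
pics
{'time': 0.0, 'qpos': array([ 1.11199498e+00,  3.42717535e-01,  1.52503460e+00, -9.79189042e-06,
        1.27540355e+00, -1.46006803e-01]), 'qvel': array([-9.45356537e-04, -2.07486509e-04,  9.41603061e-05,  8.82673384e-04,
       -5.71346500e-04,  1.74121565e-03]), 'joint_efforts': array([-1.64331424e-03, -4.31237018e+01, -2.44217223e+01,  7.15607777e-02,
        5.60554233e-02, -1.31477846e-04]), 'tool_pos': array([0.16135999, 0.49917149, 0.24004151]), 'tool_rot': array([-3.14004488e+00, -2.18140413e-04,  2.82880080e+00]), 'contact_force': array([-1.62716165,  0.18971647,  0.11260897]), 'torque': array([ 0.0055372 , -0.01714712,  0.03110895]), 'opening': 0.0916344692403309}
side [[449.5800750379562, 0.0, 324.3722555402553], [0.0, 449.5800750379562, 238.96446124794915], [0.0, 0.0, 1.0]] [[0.9002, -0.4352, 0.0139], [-0.2762, -0.5954, -0.7544], [0.3366, 0.6753, -0.6562]] [-0.465649656084705, 0.22128077534475743, 1.0767696289076278]
dolly [(0.78, [347, 367, 133, 111]), (0.72, [364, 231, 25, 44])]
socket_1 [(0.6, [345, 366, 138, 106])]
tray [(0.68, [265, 219, 71, 63])]
tumbler [(0.61, [364, 233, 27, 42]), (0.43, [310, 168, 9, 28])]
lime [(0.5, [406, 288, 13, 16])]
jigger [(0.93, [443, 301, 23, 33]), (0.47, [347, 366, 131, 105])]
salt_shaker [(0.78, [310, 169, 8, 28])]
top [[602.9836051849995, 0.0, 320.30492471522103], [0.0, 602.9836051849995, 238.00447708751207], [0.0, 0.0, 1.0]] [[0.0022, -0.9996, 0.0272], [-0.9945, -0.0051, -0.1047], [0.1047, -0.0268, -0.9941]] [0.0359419380113003, 0.5574473974896706, 1.3038788363217066]
dolly [(0.85, [461, 295, 108, 107])]
socket_1 [(0.62, [462, 295, 109, 109])]
tray [(0.95, [217, 295, 102, 85])]
tumbler [(0.57, [325, 197, 40, 30]), (0.22, [219, 295, 104, 83])]
lime [(0.63, [411, 193, 21, 21])]
jigger []
salt_shaker [(0.58, [150, 194, 27, 21]), (0.45, [219, 294, 100, 86])]
```

View pics/side0.png

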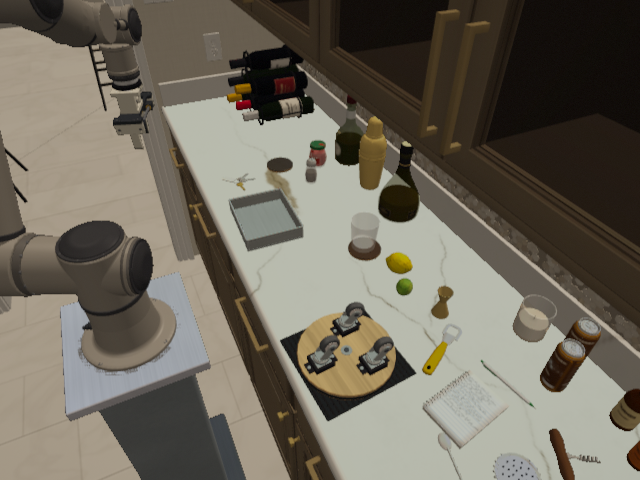

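View pics/top0.png

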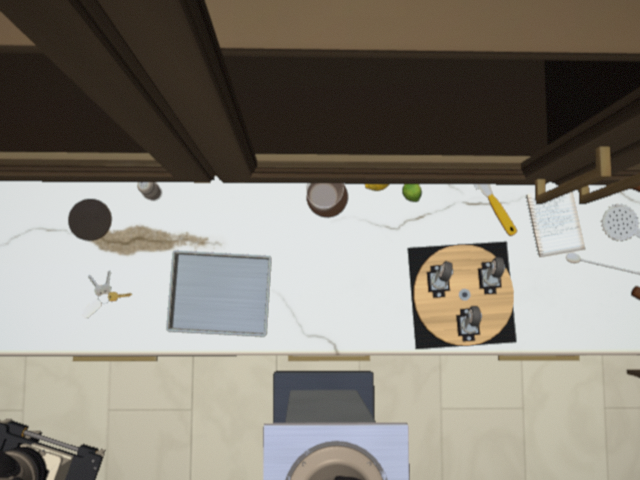

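```bash
python3 - <<'E'
import cv2
a=cv2.imread("pics/top0.png")[225:365,385:540]; cv2.imwrite("pics/topz.png",cv2.resize(a,None,fx=5,fy=4.2857,interpolation=2) if 0 else cv2.resize(a,None,fx=4,fy=4,interpolation=2))
a=cv2.imread("pics/side0.png")[295:430,270:425]; cv2.imwrite("pics/sidez.png",cv2.resize(a,None,fx=4,fy=4,interpolation=2))
E
```

```text
(no output)
```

View pics/topz.png

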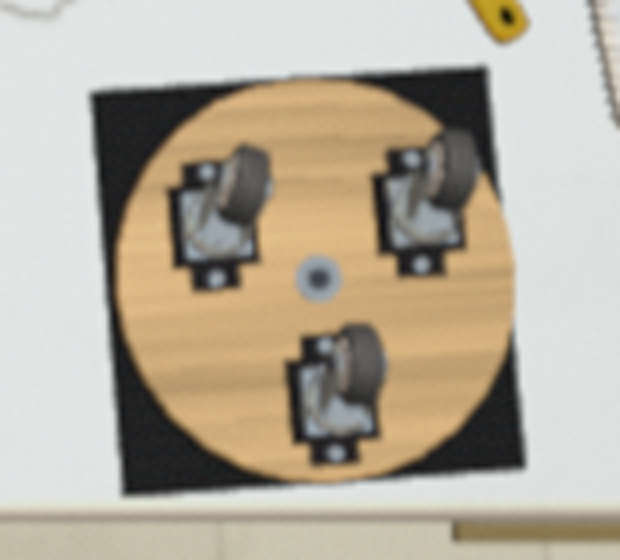

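View pics/sidez.png

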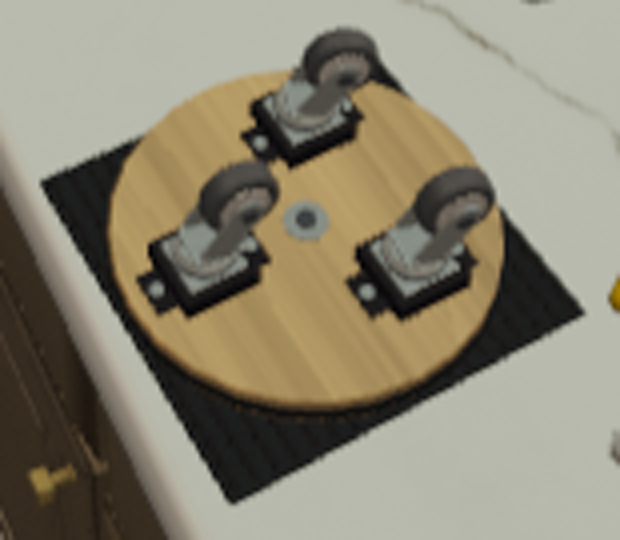

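Top view: the dolly mat is at about (462,295), the tray at (219,294), and the wheels trail up-image (+x). The tumbler (325,197) and lime (411,191) are behind; the jigger is hidden under the cabinets. Next I work out the geometry.

```bash
cat > h.py <<'E'
import numpy as np
C={'side':(np.array([[449.58,0,324.372],[0,449.58,238.964],[0,0,1]]),),'top':(np.array([[602.9836,0,320.305],[0,602.9836,238.0045],[0,0,1]]),)}
def ray(p,uv,z):
    K,R,t=np.array(p["K"]),np.array(p["R"]),np.array(p["t"])
    d=R.T@np.linalg.solve(K,[uv[0],uv[1],1]); c=-R.T@t
    return c+d*(z-c[2])/d[2]
def proj(p,X):
    x=p["R"]@np.array(X)+p["t"]; x=p["K"]@x; return x[:2]/x[2]
def tri(ps,uvs):
    from scipy.optimize import least_squares
    return least_squares(lambda X:np.concatenate([proj(p,X)-u for p,u in zip(ps,uvs)]),[.5,-.25,.05]).x
E
python3 - <<'E'
from cell import cams
from h import *
T=cams.read_camera("top");S=cams.read_camera("side")
np.set_printoptions(precision=4,suppress=True)
tz=lambda a:(a[0]/4+385-.4,a[1]/4+225-.4); sz=lambda a:(a[0]/4+270-.4,a[1]/4+295-.4)
tc=[ray(T,tz(a),.004) for a in[(92,92),(487,67),(525,467),(123,494)]]
sc=[ray(S,sz(a),.004) for a in[(322,40),(583,313),(232,503),(42,183)]]
tc=np.array(tc);print("mat top",tc.mean(0),np.degrees([np.arctan2(*(tc[i]-tc[j])[[1,0]]) for i,j in((0,3),(1,2))]),np.linalg.norm(tc-np.roll(tc,1,0),axis=1))
sc=np.array(sc);print("mat side corners",sc, '\ntop',tc)
print("bolt",ray(T,tz((318,278)),.029),ray(S,sz((306,220)),.029))
# sockets from top & side by flange visual
# wheels triangulate
for n,a,b in(("UL",(245,186),(335,62)),("UR",(452,170),(455,200)),("B",(362,363),(240,197))):
    X=tri([T,S],[tz(a),sz(b)]);print(n,X,proj(T,X)-tz(a))
for q in("tray","tumbler","lime","jigger","salt_shaker"):
    for n,p in(("T",T),("S",S)):
        r=cams.cut_out(p,q)
        if r:
            m=r[0]["region"];ys,xs=np.nonzero(m);e=r[0]["extent"]
            print(q,n,r[0]["score"],[ray(p,(e[0],e[1]+f*e[3]/2),z)[:2] for f,z in((0,.04),(1,0))])
            if q=="tray":
                import cv2;print(cv2.boxPoints(cv2.minAreaRect(np.c_[xs,ys].astype('f4'))))
E
```

```text
mat top [ 0.4348 -0.2797  0.004 ] [3.6721 3.7209] [0.2242 0.2258 0.2246 0.226 ]
mat side corners [[ 0.5158 -0.1533  0.004 ]
 [ 0.5534 -0.3891  0.004 ]
 [ 0.3291 -0.4041  0.004 ]
 [ 0.3144 -0.1801  0.004 ]] 
top [[ 0.5392 -0.1598  0.004 ]
 [ 0.5544 -0.385   0.004 ]
 [ 0.3303 -0.3996  0.004 ]
 [ 0.3154 -0.1742  0.004 ]]
bolt [ 0.4347 -0.2791  0.029 ] [ 0.4337 -0.2844  0.029 ]
UL [ 0.4816 -0.2272  0.0799] [-0.2031  0.474 ]
UR [ 0.4918 -0.3385  0.0812] [ 0.0858 -0.1878]
B [ 0.3894 -0.2877  0.0808] [-0.0054  0.0136]
tray T 0.67 [array([0.4345, 0.2567]), array([0.3416, 0.2605])]
[[165.5442 332.6602]
 [169.942  249.1022]
 [271.6077 254.4531]
 [267.21   338.011 ]]
tray S 0.65 [array([0.4282, 0.219 ]), array([0.3925, 0.1303])]
[[228.2941 199.1765]
 [292.0588 183.2353]
 [305.4706 236.8824]
 [241.7059 252.8235]]
tumbler T 0.63 [array([0.6454, 0.0246]), array([0.6195, 0.023 ])]
tumbler S 0.63 [array([0.6678, 0.0407]), array([ 0.6446, -0.0058])]
lime T 0.62 [array([ 0.6548, -0.1654]), array([ 0.6386, -0.1723])]
lime S 0.64 [array([ 0.652 , -0.1917]), array([ 0.6632, -0.1843])]
jigger S 0.58 [array([ 0.7149, -0.2701]), array([ 0.7072, -0.2925])]
salt_shaker T 0.92 [array([0.6514, 0.4123]), array([0.6291, 0.4216])]
salt_shaker S 0.79 [array([0.6657, 0.413 ]), array([0.6569, 0.3942])]
```

```bash
cat >> h.py <<'E'
def now():
    from cell import telemetry
    s=telemetry.observe(); return np.r_[s["tool_pos"],s["tool_rot"][2]],s
def rows(start,path,n):
    """path: list of (x,y,z,yaw) world; n rows each; yaw unwrapped by caller"""
    p=np.array(start,float); out=[]
    for tgt,k in zip(path,n):
        a=p.copy(); tgt=np.array(tgt,float)
        for i in range(1,k+1):
            g=a+(tgt-a)*i/k; d=g-p; c,s=np.cos(p[3]),np.sin(p[3])
            out.append((round(1000*(c*d[0]+s*d[1]),1),round(1000*(s*d[0]-c*d[1]),1),round(-1000*d[2],1),round(-d[3],3))); p=g
    return "; ".join("%g %g %g %g"%r for r in out)
D=np.array([.4342,-.281]); A0=np.radians(3.7)
SO={n:D+.066*np.array([np.cos(A0+a),np.sin(A0+a)]) for n,a in(("UL",np.pi/3),("UR",-np.pi/3),("B",np.pi))}
PH={"UL":-.28,"UR":-.12,"B":-.11}
def at(n,phi,r,z,off=0): 
    s=SO[n]; return np.array([s[0]+r*np.cos(phi),s[1]+r*np.sin(phi),z,phi+off])
E
python3 - <<'E'
from h import *
p,s=now();print(p,SO)
t=at("UL",-.28,.026,.16)
print(rows(p,[(.40,.25,.24,1.6),(t[0],t[1],.24,t[3])],[9,11])); print(t)
E
```

```text
[0.16154555 0.49956375 0.24075545 2.82878772] {'UL': array([ 0.4634427, -0.2218319]), 'UR': array([ 0.47081973, -0.33590897]), 'B': array([ 0.36833757, -0.28525913])}
-33.7 -18.2 0.1 0.137; -35.9 -13.5 0.1 0.137; -37.4 -8.5 0.1 0.137; -38.2 -3.3 0.1 0.137; -38.3 1.9 0.1 0.137; -37.7 7.1 0.1 0.137; -36.4 12.2 0.1 0.137; -34.4 17 0.1 0.137; -31.7 21.6 0.1 0.137; -43.8 6.8 -0 0.171; -42 14.1 -0 0.171; -39 21 -0 0.171; -34.8 27.4 -0 0.171; -29.7 32.9 -0 0.171; -23.6 37.5 -0 0.171; -16.9 40.9 -0 0.171; -9.7 43.2 -0 0.171; -2.2 44.2 -0 0.171; 5.3 44 -0 0.171; 12.7 42.4 -0 0.171
[ 0.48843014 -0.22901714  0.16       -0.28      ]
```

Call:
servo_tool(targets="-34 -18 0 0.137; -36 -13.5 0 0.137; -37 -8.5 0 0.137; -38 -3 0 0.137; -38 2 0 0.137; -38 7 0 0.137; -36 12 0 0.137; -34 17 0 0.137; -32 22 0 0.137; -44 7 0 0.171; -42 14 0 0.171; -39 21 0 0.171; -35 27 0 0.171; -30 33 0 0.171; -24 37 0 0.171; -17 41 0 0.171; -10 43 0 0.171; -2 44 0 0.171; 5 44 0 0.171; 13 42 0 0.171", hand=0.5, squeeze=10)

```text
time: 3.9
tool_pos: [0.4581, -0.2586, 0.2416]
tool_rot: [-3.137, -0.007, -0.384]
contact_force: [0.3, 0.4, 0.7]
opening: 0.0462
```

```bash
python3 - <<'E'
from h import *
p,s=now();print(p,s["qpos"],s["opening"],s["time"],s["contact_force"])
t=at("UL",-.28,.026,.16)
u=t.copy();u[2]=.08
print(rows(p,[t,u],[6,4])); print(t)
E
```

```text
[ 0.4581333  -0.25856799  0.24160333 -0.38378137] [-0.66328431  0.339984    1.52465339  0.0066465   1.27191592  1.28933676] 0.04615168475274028 3.9 [0.26845336 0.43336704 0.65644956]
2.8 -6.5 13.6 -0.017; 2.9 -6.4 13.6 -0.017; 3.1 -6.4 13.6 -0.017; 3.2 -6.3 13.6 -0.017; 3.3 -6.2 13.6 -0.017; 3.4 -6.2 13.6 -0.017; 0 -0 20 -0; 0 -0 20 -0; 0 -0 20 -0; 0 -0 20 -0
[ 0.48843014 -0.22901714  0.16       -0.28      ]
```

Call:
servo_tool(targets="3 -6.5 14 -0.017; 3 -6.5 14 -0.017; 3 -6.5 14 -0.017; 3 -6 14 -0.017; 3 -6 14 -0.017; 3.5 -6 14 -0.017; 0 0 0 0")

```text
time: 4.78
tool_pos: [0.4904, -0.2263, 0.1516]
tool_rot: [-3.137, -0.005, -0.273]
contact_force: [0.4, -0.2, -0.1]
opening: 0.046
```

```bash
python3 - <<'E'
from h import *
from cell import cams
import cv2
p,s=now();print(p,s["contact_force"])
t=at("UL",-.28,.026,.16)
u=t.copy();u[2]=.08
print(rows(p,[t,u],[1,4])); print(t)
for n in("side","top"):
    q=cams.read_camera(n); a=q["color"][:,:,::-1]
    a=a[225:365,385:540] if n=="top" else a[250:430,270:425]
    cv2.imwrite(f"pics/{n}1.png",cv2.resize(a,None,fx=3,fy=3,interpolation=2))
E
python3 -c "
import cv2,numpy as np
a=cv2.imread('pics/side1.png');b=cv2.imread('pics/top1.png')
b=cv2.copyMakeBorder(b,0,a.shape[0]-b.shape[0],0,0,0);a=cv2.resize(a,(390,450));b=cv2.resize(b,(390,450));cv2.imwrite('pics/c1.png',np.hstack([a,b]))"
```

```text
[ 0.49035349 -0.22628447  0.15163337 -0.27290171] [ 0.35868387 -0.1627953  -0.08534347]
-1.1 3.1 -8.4 0.007; 0 -0 20 -0; 0 -0 20 -0; 0 -0 20 -0; 0 -0 20 -0
[ 0.48843014 -0.22901714  0.16       -0.28      ]
```

View pics/c1.png

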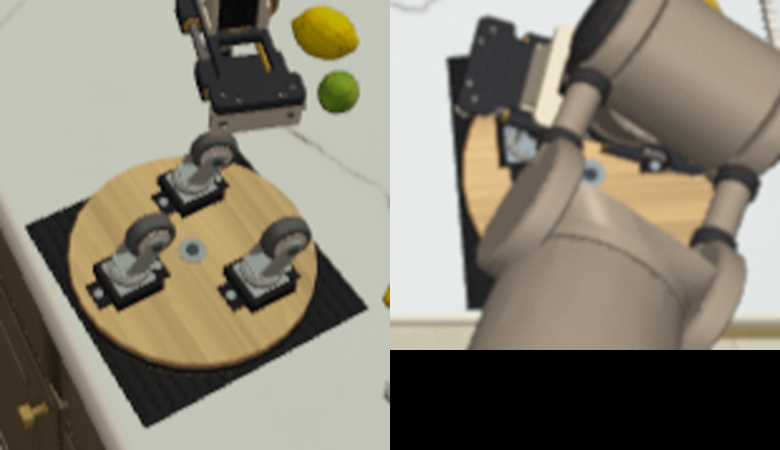

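The gripper sits above the rear-left castor (side view, about (255,110) against the wheel at (215,150)). I'm descending to straddle it.

Call:
servo_tool(targets="-1 3 15 0; 0 0 19 0; 0 0 19 0; 0 0 19 0; 0 0 0 0")

```text
time: 5.5
tool_pos: [0.4888, -0.2322, 0.0782]
tool_rot: [-3.139, -0.01, -0.277]
contact_force: [-0.2, 0.9, -0.3]
opening: 0.0457
```

```bash
cat > swing.py <<'E'
import sys
from h import *
# swing.py castor sign phi_end r z n offset(0 or pi) [lat mm]
def plan(n,sgn,end,r,z,k,off):
    p,s=now(); so=SO[n]
    off_=off
    phi=np.arctan2(p[1]-so[1],p[0]-so[0]); rr=np.hypot(*(p[:2]-so))
    yaw=(p[3]-off+np.pi)%(2*np.pi)-np.pi
    print("phi %.3f r %.1f yaw-off %.3f z %.4f F %s M %s q6 %.2f t %.2f op %.4f"%(phi,1e3*rr,yaw,p[2],s["contact_force"].round(2),s["torque"].round(3),s["qpos"][5],s["time"],s["opening"]))
    P=[];
    p0=np.r_[p[:3],yaw+off]
    for i in range(1,k+1):
        f=phi+(end-phi)*i/k; y=yaw+(end-yaw)*i/k; ri=rr+(r-rr)*min(1,i/3)
        g=at(n,f,ri,p[2]+(z-p[2])*min(1,i/3)); g[3]=y+off; P.append(g)
    print(rows(p0,P,[1]*k))
if __name__=="__main__":
    a=sys.argv; plan(a[1],0,float(a[2]),float(a[3]),float(a[4]),int(a[5]),np.pi if a[6]=="pi" else 0)
E
python3 swing.py UL 0.4 .026 .08 8 0
```

```text
phi -0.386 r 27.4 yaw-off -0.277 z 0.0782 F [-0.21  0.86 -0.32] M [-0.041  0.171 -0.03 ] q6 1.26 t 5.50 op 0.0457
-0.3 -2.7 -0.6 -0.085; -0.4 -2.6 -0.6 -0.085; -0.4 -2.6 -0.6 -0.085; 0 -2.6 -0 -0.085; 0 -2.6 -0 -0.085; -0 -2.6 -0 -0.085; -0.1 -2.6 -0 -0.085; -0.1 -2.6 -0 -0.085
```

Call:
servo_tool(targets="0 -2.6 -0.6 -0.08; 0 -2.6 -0.6 -0.08; 0 -2.6 -0.6 -0.08; 0 -2.6 0 -0.08")

```text
time: 6.0
tool_pos: [0.4911, -0.2238, 0.0824]
tool_rot: [3.138, -0.014, 0.051]
contact_force: [-0.0, -0.1, -0.0]
opening: 0.0458
```

```bash
python3 swing.py UL 0.4 .026 .08 5 0
```

```text
phi -0.073 r 27.7 yaw-off 0.051 z 0.0824 F [-0.01 -0.07 -0.05] M [-0.078  0.135 -0.003] q6 0.94 t 6.00 op 0.0458
-0.4 -2.6 0.8 -0.07; -0.4 -2.6 0.8 -0.07; -0.5 -2.5 0.8 -0.07; 0 -2.5 -0 -0.07; -0.1 -2.5 -0 -0.07
```

Call:
servo_tool(targets="0 -2.5 0.8 -0.07; 0 -2.5 0.8 -0.07; 0 -2.5 0.8 -0.07; 0 -2.5 0 -0.07; 0 -2.5 0 -0.07")

```text
time: 6.62
tool_pos: [0.49, -0.2154, 0.084]
tool_rot: [3.124, -0.015, 0.412]
contact_force: [-0.5, -5.5, -1.4]
opening: 0.0459
```

```bash
python3 swing.py UL 1.0 .026 .08 6 0
```

```text
phi 0.236 r 27.4 yaw-off 0.412 z 0.0840 F [-0.51 -5.49 -1.38] M [-0.954  0.351 -0.103] q6 0.60 t 6.62 op 0.0459
-0.1 -3.5 1.3 -0.098; -0.2 -3.4 1.3 -0.098; -0.3 -3.4 1.3 -0.098; 0.1 -3.3 -0 -0.098; -0 -3.3 -0 -0.098; -0.1 -3.3 -0 -0.098
```

Call:
servo_tool(targets="0 -2.5 0.8 0; 0 -2.5 0.8 0; 0 -2.5 0.8 -0.04")

```text
time: 7.0
tool_pos: [0.4893, -0.2145, 0.0845]
tool_rot: [3.11, -0.017, 0.452]
contact_force: [-0.3, -5.7, -3.3]
opening: 0.0457
```

```bash
python3 swing.py UL 1.0 .026 .08 6 0
```

```text
phi 0.275 r 26.9 yaw-off 0.452 z 0.0845 F [-0.31 -5.72 -3.28] M [-0.994  0.228 -0.056] q6 0.57 t 7.00 op 0.0457
0.1 -3.2 1.5 -0.091; -0 -3.2 1.5 -0.091; -0.1 -3.2 1.5 -0.091; 0.1 -3.1 -0 -0.091; -0 -3.1 -0 -0.091; -0.1 -3.1 -0 -0.091
```

```bash
cat > pic.py <<'E'
import sys,cv2,numpy as np
from cell import cams
n=sys.argv[1]; b=[int(v) for v in sys.argv[2:6]]
q=cams.read_camera(n); a=q["color"][b[1]:b[3],b[0]:b[2],::-1]
f=min(760/a.shape[1],560/a.shape[0])
cv2.imwrite(sys.argv[6],cv2.resize(a,None,fx=f,fy=f,interpolation=2))
E
python3 pic.py side 290 270 410 390 pics/s2.png
```

```text
(no output)
```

View pics/s2.png

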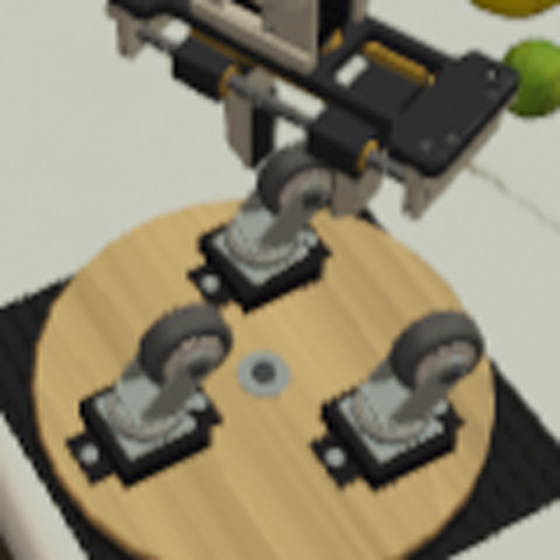

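The wheel at (290,185) sits between the two fingers, with the near-side finger at (350,180) in contact. The drag looks high here, so I'll raise the push step a little.

Call:
servo_tool(targets="0 -3.5 1.5 0; 0 -4 1.5 0; 0 -4 1.5 0")

```text
time: 7.42
tool_pos: [0.4894, -0.2117, 0.0841]
tool_rot: [3.091, -0.025, 0.453]
contact_force: [4.2, -6.9, -1.1]
opening: 0.0459
```

```bash
python3 swing.py UL 1.0 .026 .08 6 0
```

```text
phi 0.371 r 27.9 yaw-off 0.453 z 0.0841 F [ 4.15 -6.91 -1.11] M [-1.076 -0.256 -0.079] q6 0.58 t 7.42 op 0.0459
-0.5 -2.9 1.4 -0.091; -0.6 -2.8 1.4 -0.091; -0.6 -2.8 1.4 -0.091; -0 -2.7 -0 -0.091; -0.1 -2.7 -0 -0.091; -0.1 -2.7 -0 -0.091
```

Call:
servo_tool(targets="-1 -6 1.5 -0.08; -1 -6.5 1.5 -0.12")

```text
time: 7.68
tool_pos: [0.4865, -0.2069, 0.0838]
tool_rot: [3.071, -0.018, 0.657]
contact_force: [5.9, -6.6, -1.8]
opening: 0.046
```

```bash
python3 swing.py UL 1.2 .026 .08 6 0
```

```text
phi 0.572 r 27.5 yaw-off 0.657 z 0.0838 F [ 5.88 -6.6  -1.79] M [-0.981 -0.658 -0.082] q6 0.38 t 7.67 op 0.0460
-0.4 -2.9 1.3 -0.09; -0.4 -2.8 1.3 -0.09; -0.5 -2.7 1.3 -0.09; -0 -2.7 -0 -0.09; -0.1 -2.7 -0 -0.09; -0.1 -2.7 -0 -0.09
```

Call:
servo_tool(targets="-1 -7 1.2 -0.15; -1 -7 1.2 -0.15; -1 -7 1.2 -0.15")

```text
time: 8.05
tool_pos: [0.4778, -0.2017, 0.0839]
tool_rot: [3.044, 0.019, 1.118]
contact_force: [8.0, -3.1, -1.8]
opening: 0.0458
```

```bash
python3 swing.py UL 1.8 .026 .08 8 0
```

```text
phi 0.951 r 24.7 yaw-off 1.118 z 0.0839 F [ 7.98 -3.1  -1.78] M [-0.579 -1.142  0.017] q6 -0.08 t 8.05 op 0.0458
0.7 -2.6 1.3 -0.085; 0.7 -2.6 1.3 -0.085; 0.6 -2.7 1.3 -0.085; 0.1 -2.8 -0 -0.085; 0.1 -2.8 -0 -0.085; 0 -2.8 -0 -0.085; -0 -2.8 -0 -0.085; -0.1 -2.8 -0 -0.085
```

```bash

python3 pic.py side 290 250 410 370 pics/s3.png
```

```text
(no output)
```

View pics/s3.png

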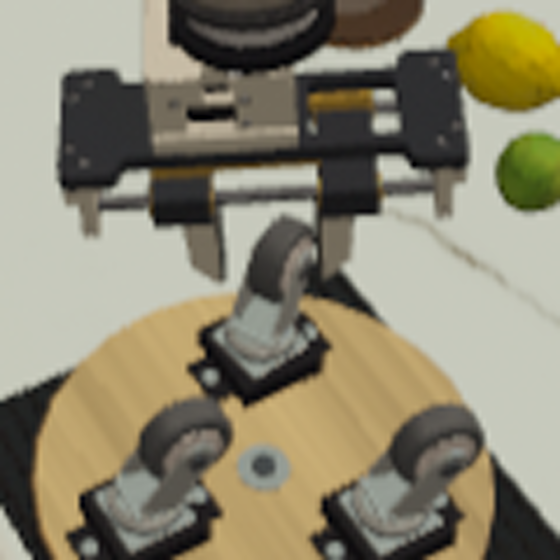

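Call:
servo_tool(targets="4 -6 1.2 0; 4 -6 1.2 0; 3.5 -6 1.2 0")

```text
time: 8.48
tool_pos: [0.4735, -0.1898, 0.0833]
tool_rot: [3.022, 0.022, 1.123]
contact_force: [4.1, -6.0, -1.1]
opening: 0.046
```

```bash
python3 swing.py UL 1.8 .026 .08 8 0
```

```text
phi 1.267 r 33.5 yaw-off 1.123 z 0.0833 F [ 4.07 -5.99 -1.09] M [-1.092 -0.528 -0.071] q6 -0.06 t 8.47 op 0.0460
-2.8 -1.7 1.1 -0.085; -2.8 -1.6 1.1 -0.085; -2.7 -1.4 1.1 -0.085; -0.2 -1.7 -0 -0.085; -0.2 -1.7 -0 -0.085; -0.2 -1.7 -0 -0.085; -0.1 -1.7 -0 -0.085; -0.1 -1.7 -0 -0.085
```

Call:
servo_tool(targets="0 -7 1 -0.05; -0.5 -7 1 -0.12; -1 -7 1 -0.12")

```text
time: 8.85
tool_pos: [0.4632, -0.1904, 0.0836]
tool_rot: [3.007, 0.067, 1.417]
contact_force: [10.0, -1.7, -1.1]
opening: 0.0459
```

```bash
python3 swing.py UL 1.8 .028 .08 6 0
```

```text
phi 1.579 r 31.5 yaw-off 1.417 z 0.0836 F [10.03 -1.69 -1.12] M [-0.108 -1.313  0.204] q6 -0.37 t 8.85 op 0.0459
-1.3 -0.9 1.2 -0.064; -1.3 -0.9 1.2 -0.064; -1.3 -0.9 1.2 -0.064; -0.1 -1 -0 -0.064; -0.1 -1 -0 -0.064; -0 -1 -0 -0.064
```

Call:
servo_tool(targets="0 -7 1 -0.1; 0 -7 1 -0.1; 0 -7 1 -0.1")

```text
time: 9.22
tool_pos: [0.4532, -0.1938, 0.0843]
tool_rot: [3.009, 0.119, 1.722]
contact_force: [11.2, 7.3, 1.1]
opening: 0.0461
```

```bash
python3 swing.py UL 1.8 .028 .08 6 0;python3 pic.py side 290 250 410 370 pics/s4.png
```

```text
phi 1.922 r 29.9 yaw-off 1.722 z 0.0843 F [11.21  7.35  1.08] M [ 1.339 -1.769  0.6  ] q6 -0.71 t 9.22 op 0.0461
-0.5 0.7 1.4 -0.013; -0.5 0.7 1.4 -0.013; -0.6 0.6 1.4 -0.013; 0.1 0.6 -0 -0.013; 0 0.6 -0 -0.013; 0 0.6 -0 -0.013
```

View pics/s4.png

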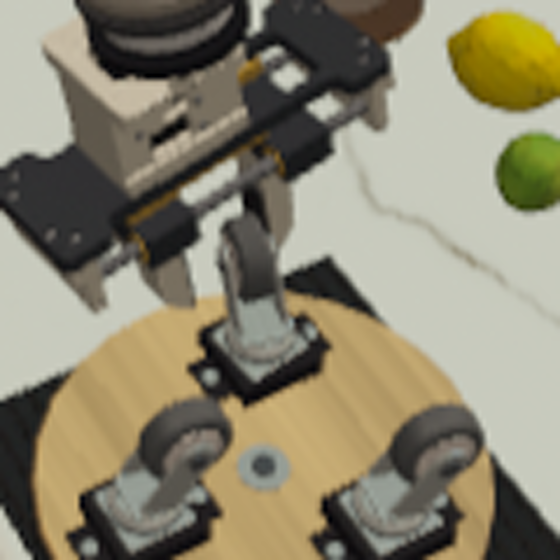

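```bash
cat > wh.py <<'E'
import sys
from h import *
from cell import cams
S=cams.read_camera("side")
X=ray(S,(float(sys.argv[1]),float(sys.argv[2])),.083); X[1]+=.003
for n,s in SO.items():
    d=X[:2]-s
    if np.hypot(*d)<.05: print(n,X,"trail mm",1e3*np.hypot(*d),"dir",np.arctan2(d[1],d[0]))
E
python3 wh.py 343.6 305.3; python3 wh.py 353.3 310.1
```

```text
UL [ 0.46533115 -0.20388602  0.083     ] trail mm 18.044964163676138 dir 1.4659519798388
UL [ 0.47880234 -0.22600388  0.083     ] trail mm 15.916154770199881 dir -0.26522083587611156
```

```bash
cat >> h.py <<'E'
from scipy.spatial.transform import Rotation as Ro
def heading(R): x=R[:,0]; return np.arctan2(x[1],x[0])
def rows(start,path,n):
    _,s=now(); R=Ro.from_euler('xyz',s["tool_rot"]).as_matrix(); p=np.array(start,float); p[:3]=s["tool_pos"]; out=[]
    for tgt,k in zip(path,n):
        a=p.copy(); tgt=np.array(tgt,float)
        for i in range(1,k+1):
            g=a+(tgt-a)*i/k; d=R.T@(g-p)[:3]*1000; da=-(g-p)[3]
            out.append("%g %g %g %g"%(*d.round(1),round(da,3))); R=R@Ro.from_euler('z',da).as_matrix(); p=g
    z=R[:,2]; print("tilt now: tool z",R[:,2].round(3))
    return "; ".join(out)
E
python3 - <<'E'
from h import *
p,s=now();
b=p.copy(); b[:2]+=.010*np.array([.989,.148])
u=b.copy();u[2]=.125
v=np.array([.300,-.192,.13,2.556])
print(rows(p,[b,u,v],[2,3,10]))
E
```

```text
tilt now: tool z [ 0.147 -0.096 -0.984]
0 5 0.7 -0; 0 5 0.7 -0; -1.6 1.8 -13.4 -0; -1.6 1.8 -13.4 -0; -1.6 1.8 -13.4 -0; 2.3 -15.9 -2.9 -0.084; 3.6 -15.6 -2.9 -0.084; 4.9 -15.2 -2.9 -0.084; 6.2 -14.8 -2.9 -0.084; 7.4 -14.2 -2.9 -0.084; 8.6 -13.5 -2.9 -0.084; 9.7 -12.8 -2.9 -0.084; 10.7 -11.9 -2.9 -0.084; 11.7 -11 -2.9 -0.084; 12.5 -10 -2.9 -0.084
```

Call:
servo_tool(targets="0 5 1 0; 0 5 1 0; -2 2 -17 0; -2 2 -17 0; -2 2 -17 0; 2 -16 -1 -0.084; 3.5 -16 -1 -0.084; 5 -15 -1 -0.084; 6 -15 -1 -0.084; 7 -14 -1 -0.084; 9 -13.5 -1 -0.084; 10 -13 -1 -0.084; 11 -12 -1 -0.084; 12 -11 -1 -0.084; 12.5 -10 -1 -0.084")

```text
time: 11.25
tool_pos: [0.2985, -0.1993, 0.1265]
tool_rot: [-3.133, 0.182, 2.594]
contact_force: [0.4, -0.4, -0.2]
opening: 0.0456
```

```bash
python3 - <<'E'
from h import *
p,s=now();print(p,s["contact_force"],s["qpos"])
v=np.array([.312,-.200,.13,2.556]);w=v.copy();w[2]=.03
print(rows(p,[v,w],[2,5]))
E
python3 pic.py side 240 230 440 430 pics/s5.png
```

```text
[ 0.29851169 -0.19928222  0.12654866  2.59400295] [ 0.41228715 -0.41525911 -0.17925673] [-0.84173103  0.11306294  2.23888747  0.0770003   0.61380166 -1.92319297]
tilt now: tool z [ 0.15  -0.102 -0.983]
-6.2 3.2 -0.6 0.019; -6.1 3.3 -0.6 0.019; 3.6 0 19.7 -0; 3.6 0 19.7 -0; 3.6 0 19.7 -0; 3.6 0 19.7 -0; 3.6 0 19.7 -0
```

View pics/s5.png

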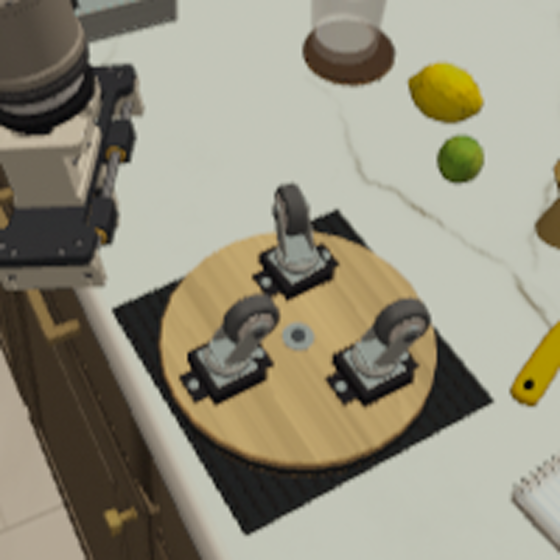

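Call:
servo_tool(targets="-6 3 0 0; -6 3 0 0; 3.5 0 20 0; 3.5 0 20 0; 3.5 0 20 0; 3.5 0 19 0; 3.5 0 17 0; -6 0 -1 0; -6 0 -1 0")

```text
time: 12.42
tool_pos: [0.3315, -0.211, 0.0377]
tool_rot: [-3.134, 0.185, 2.591]
contact_force: [0.3, 1.3, 0.2]
opening: 0.046
```

```bash
python3 - <<'E'
from h import *
p,s=now();print(p,s["contact_force"],s["torque"])
v=p.copy();v[:2]+=.01*np.array([.83,-.55])
print(rows(p,[v],[1]))
E
```

```text
[ 0.33148696 -0.21097199  0.03771032  2.59140377] [0.30344856 1.25468462 0.2427832 ] [ 0.0410777   0.13512189 -0.05540606]
tilt now: tool z [ 0.153 -0.103 -0.983]
-9.8 -0.3 1.8 -0
```

Call:
servo_tool(targets="6 0 4 0; 0 0 6 0; 0 0 4 0; -6 0 1 0; -6 0 1 0; -6 0 1 0")

```text
time: 13.18
tool_pos: [0.3403, -0.2145, 0.0257]
tool_rot: [-3.139, 0.163, 2.594]
contact_force: [-17.8, 9.0, 12.8]
opening: 0.0459
```

```bash
python3 - <<'E'
from h import *
p,s=now();print(p,s["contact_force"],s["torque"])
v=p.copy();v[:2]+=.01*np.array([.83,-.55])
print(rows(p,[v],[1]))
E
```

```text
[ 0.34032975 -0.21445571  0.02570836  2.59409762] [-17.83393767   8.95679447  12.77838429] [1.62767523 2.57082067 0.48164378]
tilt now: tool z [ 0.137 -0.087 -0.987]
-9.8 -0.4 1.6 -0
```

Call:
servo_tool(targets="-7 0 -0.5 0; -7 0 -0.5 0; -7 0 -0.5 0; -7 0 -0.5 0")

```text
time: 13.68
tool_pos: [0.3442, -0.2112, 0.0248]
tool_rot: [3.134, 0.104, 2.601]
contact_force: [-16.5, 6.1, 5.8]
opening: 0.0456
```

```bash
python3 - <<'E'
from h import *
p,s=now();print(p,s["contact_force"],s["torque"])
v=p.copy();v[:2]+=.01*np.array([.83,-.55])
print(rows(p,[v],[1]))
E
```

```text
[ 0.3441536  -0.21124549  0.0247815   2.60134783] [-16.54856243   6.07110654   5.80323951] [0.91118772 2.61981089 0.34019595]
tilt now: tool z [ 0.093 -0.047 -0.995]
-9.9 -0.5 1 -0
```

Call:
servo_tool(targets="-7 0.5 -0.3 0; -7 0.5 -0.3 0; -7 0.5 -0.3 0; -7 0.5 -0.3 0; -7 0.5 -0.3 0; -6 0.5 -0.3 0")

```text
time: 14.42
tool_pos: [0.3485, -0.2088, 0.0241]
tool_rot: [3.128, 0.018, 2.617]
contact_force: [-23.9, -2.0, 18.1]
opening: 0.0461
```

```bash
python3 - <<'E'
from h import *
p,s=now();print(p,s["contact_force"],s["torque"],s["tool_rot"],s["qpos"])
b=p.copy();b[:2]-=.012*np.array([.83,-.55]);b[2]+=.005
u=b.copy();u[2]=.14
t=at("B",-.11,.022,.14,np.pi)
print(t,rows(p,[b,u,t],[2,6,7]))
E
```

```text
[ 0.34852301 -0.20878459  0.02414904  2.61666318] [-23.87471876  -1.98984262  18.14918877] [-0.73064059  4.14634103  0.15965791] [3.12798088 0.01837074 2.61666318] [-0.74206251  0.47147662  2.10645733  0.03306583  0.54889485 -1.81613627]
tilt now: tool z [ 0.023  0.003 -1.   ]
[ 0.3902046  -0.28767425  0.14        3.03159265] 5.9 0.4 -2.6 -0; 5.9 0.4 -2.6 -0; -0.3 0.3 -18.5 -0; -0.3 0.3 -18.5 -0; -0.3 0.3 -18.5 -0; -0.3 0.3 -18.5 -0; -0.3 0.3 -18.5 -0; -0.3 0.3 -18.5 -0; -12.5 -6.9 0.1 -0.059; -12.1 -7.6 0.1 -0.059; -11.6 -8.3 0.1 -0.059; -11.1 -9 0.1 -0.059; -10.5 -9.6 0.1 -0.059; -9.9 -10.2 0.1 -0.059; -9.3 -10.8 0.1 -0.059
```

Call:
servo_tool(targets="6 0 -3 0; 6 0 -3 0; 0 0 -18 0; 0 0 -18 0; 0 0 -18 0; 0 0 -18 0; 0 0 -18 0; 0 0 -18 0; -12.5 -7 0 -0.059; -12 -7.5 0 -0.059; -11.5 -8.5 0 -0.059; -11 -9 0 -0.059; -10.5 -9.5 0 -0.059; -10 -10 0 -0.059; -9 -11 0 -0.059; 0 0 0 0")

```text
time: 16.42
tool_pos: [0.3921, -0.2919, 0.1473]
tool_rot: [-3.138, 0.036, 3.043]
contact_force: [-0.0, -0.3, -0.2]
opening: 0.0458
```

```bash
python3 - <<'E'
from h import *
p,s=now();print(p,s["contact_force"],s["torque"],s["tool_rot"],s["qpos"])
t=at("B",-.11,.026,.14,np.pi);w=t.copy();w[2]=.078
p[3]=p[3]%(2*np.pi)
print(t,rows(p,[t,w],[2,4]))
E
python3 pic.py side 240 230 440 430 pics/s6.png
```

```text
[ 0.39211664 -0.29189522  0.14725471  3.04251934] [-0.0165101  -0.26304202 -0.2436927 ] [ 0.06823263 -0.00210271  0.02318186] [-3.13807776  0.0359857   3.04251934] [-0.80996866  0.36200275  1.78274993  0.02527809  0.96742193 -2.29566616]
tilt now: tool z [ 0.035 -0.007 -0.999]
[ 0.39418043 -0.28811337  0.14        3.03159265] -0.7 2 3.6 0.005; -0.7 2 3.6 0.005; 0.6 0 15.5 -0; 0.6 0 15.5 -0; 0.6 0 15.5 -0; 0.6 0 15.5 -0
```

View pics/s6.png

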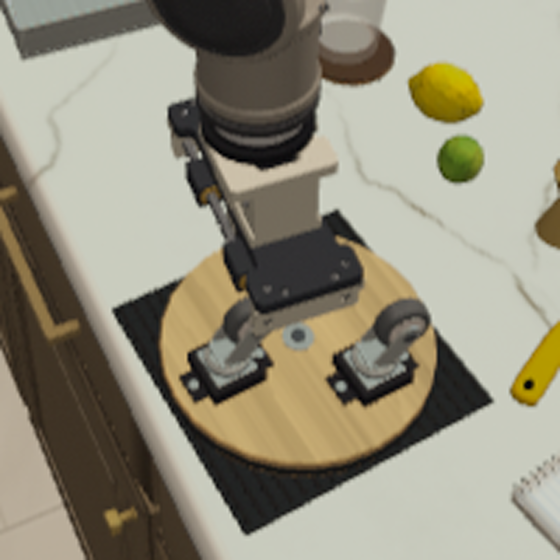

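Call:
servo_tool(targets="-0.5 2 3.5 0; -0.5 2 3.5 0; 0.5 0 15.5 0; 0.5 0 15.5 0; 0.5 0 15.5 0; 0.5 0 15 0; 0 0 0 0")

```text
time: 17.35
tool_pos: [0.3926, -0.2837, 0.076]
tool_rot: [-3.14, 0.035, 3.04]
contact_force: [-0.7, -1.0, -0.1]
opening: 0.0457
```

```bash
python3 swing.py B -0.9 .026 .08 8 pi
```

```text
phi 0.063 r 24.3 yaw-off -0.101 z 0.0760 F [-0.71 -0.96 -0.08] M [ 0.018  0.007 -0.015] q6 -2.29 t 17.35 op 0.0457
tilt now: tool z [ 0.034 -0.005 -0.999]
-0.9 -2.9 -1.3 0.1; -0.9 -3 -1.3 0.1; -0.8 -3 -1.3 0.1; -0.1 -3.1 -0 0.1; -0.1 -3.1 -0 0.1; -0 -3.1 -0 0.1; 0.1 -3.1 -0.1 0.1; 0.1 -3.1 -0.1 0.1
```

Call:
servo_tool(targets="-1 -3 -1 0.05; -1 -3 -1 0.08; -1 -3 -1 0.09; 0 -3 0 0.1; 0 -3 0 0.1; 0 -3 0 0.1")

```text
time: 18.1
tool_pos: [0.3913, -0.3009, 0.0827]
tool_rot: [3.125, 0.034, 2.503]
contact_force: [0.5, 0.3, -0.7]
opening: 0.046
```

```bash
python3 swing.py B -1.2 .026 .08 8 pi
```

```text
phi -0.600 r 27.8 yaw-off -0.638 z 0.0827 F [ 0.54  0.3  -0.66] M [ 0.105 -0.006 -0.034] q6 -1.78 t 18.10 op 0.0460
tilt now: tool z [ 0.037 -0.007 -0.999]
0.6 -2.1 0.8 0.07; 0.6 -2 0.8 0.07; 0.6 -2 0.8 0.07; 0 -1.9 -0 0.07; 0 -1.9 -0 0.07; 0 -1.9 -0.1 0.07; 0.1 -1.9 -0.1 0.07; 0.1 -1.9 -0.1 0.07
```

Call:
servo_tool(targets="0.5 -3 0.8 0.11; 0.5 -3 0.8 0.11; 0.5 -3 0.5 0.11; 0 -3 0 0.11; 0 -3 0 0.11; 0 -3 0 0.11")

```text
time: 18.85
tool_pos: [0.3779, -0.3104, 0.0843]
tool_rot: [3.103, 0.021, 1.82]
contact_force: [1.3, 0.8, -0.9]
opening: 0.0458
```

```bash
python3 swing.py B -2.1 .026 .08 8 pi
```

```text
phi -1.207 r 26.9 yaw-off -1.321 z 0.0843 F [ 1.26  0.8  -0.91] M [ 0.025 -0.036  0.027] q6 -1.13 t 18.85 op 0.0458
tilt now: tool z [ 0.043 -0.011 -0.999]
0.2 -3.1 1.3 0.097; 0.2 -3 1.3 0.097; 0.2 -3 1.3 0.097; -0 -2.9 -0.1 0.097; -0 -2.9 -0.1 0.097; 0 -2.9 -0.1 0.097; 0.1 -2.9 -0.1 0.097; 0.1 -2.9 -0.1 0.097
```

Call:
servo_tool(targets="0.2 -3 1.3 0.09; 0.2 -3 1.3 0.09; 0.2 -3 1.3 0.09; 0 -3 0 0.09; 0 -3 0 0.09; 0 -3 0 0.09; 0 -3 0 0.09; 0 -3 0 0.09")

```text
time: 19.85
tool_pos: [0.3584, -0.3106, 0.0862]
tool_rot: [3.083, -0.006, 1.075]
contact_force: [1.0, -1.6, -0.3]
opening: 0.0458
```

```bash
python3 swing.py B -2.1 .026 .08 8 pi
python3 pic.py side 270 300 390 420 pics/s7.png
```

```text
phi -1.945 r 27.2 yaw-off -2.067 z 0.0862 F [ 0.96 -1.58 -0.26] M [-0.22  -0.047 -0.003] q6 -0.43 t 19.85 op 0.0458
tilt now: tool z [ 0.054 -0.023 -0.998]
0.3 -0.7 2 0.004; 0.3 -0.7 2 0.004; 0.3 -0.7 2 0.004; -0 -0.5 -0 0.004; -0 -0.5 -0 0.004; -0 -0.5 -0 0.004; -0 -0.5 -0 0.004; -0 -0.5 -0 0.004
```

View pics/s7.png

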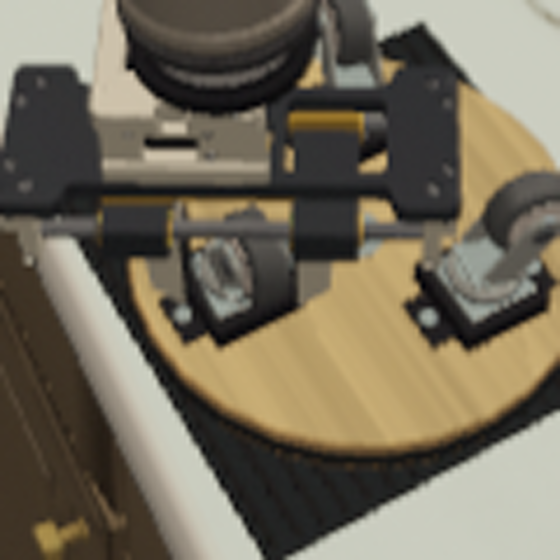

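```bash
python3 wh.py 328 357
```

```text
B [ 0.37106366 -0.31406611  0.083     ] trail mm 28.93567792304112 dir -1.476444224986617
```

Call:
servo_tool(targets="0 -3 1.5 0.09; 0 -3 1.5 0.09; 0 -3 1.5 0.09; 0 -3 0 0.09; 0 -3 0 0.05")

```text
time: 20.58
tool_pos: [0.3493, -0.3037, 0.084]
tool_rot: [3.081, -0.029, 0.666]
contact_force: [0.3, -1.2, -0.3]
opening: 0.0458
```

```bash
python3 - <<'E'
from h import *
p,s=now();print(p,s["contact_force"],s["tool_rot"],s["qpos"][5])
ph=p[3]-np.pi
out=np.array([np.cos(ph),np.sin(ph)])
b=p.copy();b[:2]+=.010*np.array([-np.sin(ph),np.cos(ph)])
u=b.copy();u[2]=.14
print(ph,rows(p,[b,u],[2,4]))
E
```

```text
[ 0.34934368 -0.30368582  0.08402259  0.66612579] [ 0.28386626 -1.2207791  -0.31080641] [ 3.08065884 -0.02858709  0.66612579] -0.025575373284328427
tilt now: tool z [ 0.06  -0.03  -0.998]
-2.4754668600290737 0 5 0.3 -0; -0 5 0.3 -0; 0.4 0.9 -14 -0; 0.4 0.9 -14 -0; 0.4 0.9 -14 -0; 0.4 0.9 -14 -0
```

```bash
python3 - <<'E'
from h import *
p,s=now()
ph=p[3]-np.pi
b=p.copy();b[:2]+=.010*np.array([-np.sin(ph),np.cos(ph)])
u=b.copy();u[2]=.145
t=at("UR",-.12,.026,.145)
print(rows(p,[b,u,t],[2,4,8]))
E
```

```text
tilt now: tool z [ 0.06  -0.03  -0.998]
0 5 0.3 -0; -0 5 0.3 -0; 0.4 0.9 -15.2 -0; 0.4 0.9 -15.2 -0; 0.4 0.9 -15.2 -0; 0.4 0.9 -15.2 -0; 11.7 13.6 1.2 0.098; 13 12.3 1.2 0.098; 14.2 11 1.2 0.098; 15.2 9.6 1.2 0.098; 16 8 1.2 0.098; 16.7 6.4 1.2 0.098; 17.3 4.7 1.2 0.098; 17.7 3 1.2 0.098
```

Call:
servo_tool(targets="0 5 0 0; 0 5 0 0; 0.5 1 -15 0; 0.5 1 -15 0; 0.5 1 -15 0; 0.5 1 -15 0; 12 13.5 0 0.098; 13 12 0 0.098; 14 11 1 0.098; 15 9.5 1 0.098; 16 8 1 0.098; 17 6.5 1 0.098; 17 5 1 0.098; 18 3 1 0.098; 0 0 0 0")

```text
time: 22.45
tool_pos: [0.5049, -0.3421, 0.1513]
tool_rot: [3.119, -0.063, -0.119]
contact_force: [-0.7, -0.3, 0.4]
opening: 0.0456
```

```bash
python3 - <<'E'
from h import *
p,s=now();print(p,s["contact_force"],s["tool_rot"],s["qpos"])
t=at("UR",-.12,.026,.14);w=t.copy();w[2]=.08
print(t,rows(p,[t,w],[2,4]))
E
python3 pic.py side 270 270 420 420 pics/s8.png
```

```text
[ 0.50491363 -0.34212654  0.15128205 -0.11927686] [-0.71511941 -0.28253714  0.38463315] [ 3.11889544 -0.06289104 -0.11927686] [-0.72988964  0.54008316  1.46642157  0.01986752  1.0706244   0.95193144]
tilt now: tool z [ 0.06  -0.03  -0.998]
[ 0.49663276 -0.33902149  0.14       -0.12      ] -4.6 -1.2 5.3 0; -4.6 -1.2 5.3 0; -0.9 -0.3 15 -0; -0.9 -0.3 15 -0; -0.9 -0.3 15 -0; -0.9 -0.3 15 -0
```

View pics/s8.png

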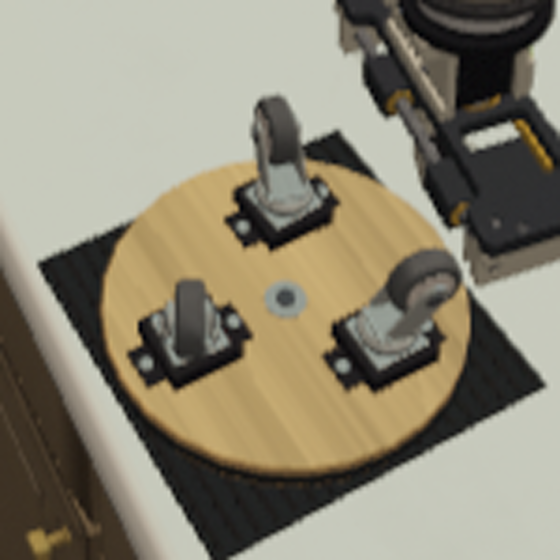

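```bash
python3 wh.py 320.9 354.4;python3 wh.py 344 304.7
```

```text
B [ 0.36046514 -0.30204904  0.083     ] trail mm 18.54389755977619 dir -2.009238540294675
UL [ 0.46701054 -0.2026753   0.083     ] trail mm 19.486011713336925 dir 1.386660170479593
```

Call:
servo_tool(targets="-5 -1 5.5 0; -5 -1 5.5 0; -1 0 15 0; -1 0 15 0; -1 0 15 0; -1 0 15 0; 0 0 0 0")

```text
time: 23.48
tool_pos: [0.4909, -0.3394, 0.0732]
tool_rot: [3.121, -0.059, -0.118]
contact_force: [0.0, -0.7, -0.6]
opening: 0.0458
```

```bash
python3 swing.py UR 0.9 .026 .08 9 0
```

```text
phi -0.171 r 20.4 yaw-off -0.118 z 0.0732 F [ 0.05 -0.69 -0.59] M [-0.059  0.201  0.016] q6 0.93 t 23.48 op 0.0458
tilt now: tool z [ 0.056 -0.027 -0.998]
2 -2.5 -2.2 -0.113; 2 -2.7 -2.2 -0.113; 1.9 -2.9 -2.3 -0.113; -0.1 -3.1 -0.1 -0.113; -0.1 -3.1 -0.1 -0.113; -0.1 -3.1 -0.2 -0.113; -0.1 -3.1 -0.2 -0.113; -0.1 -3.1 -0.2 -0.113; -0.2 -3.1 -0.2 -0.113
```

Call:
servo_tool(targets="2 -2.5 -2 -0.1; 2 -2.5 -2 -0.1; 2 -3 -2 -0.1; 0 -3 0 -0.1; 0 -3 0 -0.1; 0 -3 0 -0.1; 0 -3 0 -0.1")

```text
time: 24.35
tool_pos: [0.4951, -0.3214, 0.0812]
tool_rot: [3.081, -0.032, 0.605]
contact_force: [-0.8, -0.9, -0.9]
opening: 0.0459
```

```bash
python3 swing.py UR 1.3 .026 .08 7 0
```

```text
phi 0.538 r 28.3 yaw-off 0.605 z 0.0812 F [-0.84 -0.88 -0.86] M [-0.12   0.183 -0.032] q6 0.24 t 24.35 op 0.0459
tilt now: tool z [ 0.061 -0.031 -0.998]
-0.7 -3.1 0.2 -0.099; -0.8 -3 0.2 -0.099; -0.8 -2.9 0.2 -0.099; -0 -2.8 -0.2 -0.099; -0.1 -2.8 -0.2 -0.099; -0.1 -2.8 -0.2 -0.099; -0.1 -2.8 -0.2 -0.099
```

Low drag here too. I'll continue the swing.

Call:
servo_tool(targets="-0.7 -3 0.3 -0.1; -0.7 -3 0.3 -0.1; -0.7 -3 0.3 -0.1; 0 -3 0 -0.1; 0 -3 0 -0.1; 0 -3 0 -0.1; 0 -3 0 -0.1")

```text
time: 25.22
tool_pos: [0.4805, -0.312, 0.0824]
tool_rot: [3.066, 0.02, 1.328]
contact_force: [0.0, -0.3, -0.1]
opening: 0.0458
```

```bash
python3 swing.py UR 2.05 .026 .08 7 0
```

```text
phi 1.186 r 25.8 yaw-off 1.328 z 0.0824 F [ 0.04 -0.33 -0.1 ] M [-0.031  0.033  0.033] q6 -0.49 t 25.23 op 0.0458
tilt now: tool z [ 0.069 -0.038 -0.997]
0.3 -3.2 0.6 -0.103; 0.3 -3.2 0.6 -0.103; 0.2 -3.2 0.6 -0.103; 0.1 -3.2 -0.2 -0.103; -0 -3.2 -0.2 -0.103; -0.1 -3.2 -0.2 -0.103; -0.1 -3.2 -0.2 -0.103
```

Call:
servo_tool(targets="0.3 -3 0.6 -0.09; 0.3 -3 0.6 -0.09; 0.3 -3 0.6 -0.09; 0.3 -3 0 -0.09; 0 -3 0 -0.1; 0 -3 0 -0.1; 0 -3 0 -0.1; 0 -3 0 -0.1; 0 -3 0 -0.1")

```text
time: 26.35
tool_pos: [0.4587, -0.3159, 0.0836]
tool_rot: [3.105, 0.082, 2.218]
contact_force: [0.7, 1.7, 0.1]
opening: 0.0458
```

```bash
python3 swing.py UR 2.1 .026 .08 7 0
python3 pic.py side 270 270 420 420 pics/s9.png
```

```text
phi 2.115 r 23.4 yaw-off 2.218 z 0.0836 F [0.75 1.68 0.07] M [ 0.189 -0.024  0.042] q6 -1.42 t 26.35 op 0.0458
tilt now: tool z [ 0.079 -0.043 -0.996]
1 0.1 1.1 0.017; 1 0.1 1.1 0.017; 1 0.1 1.1 0.017; -0 0.1 0 0.017; -0 0.1 0 0.017; -0 0.1 0 0.017; -0 0.1 0 0.017
```

View pics/s9.png

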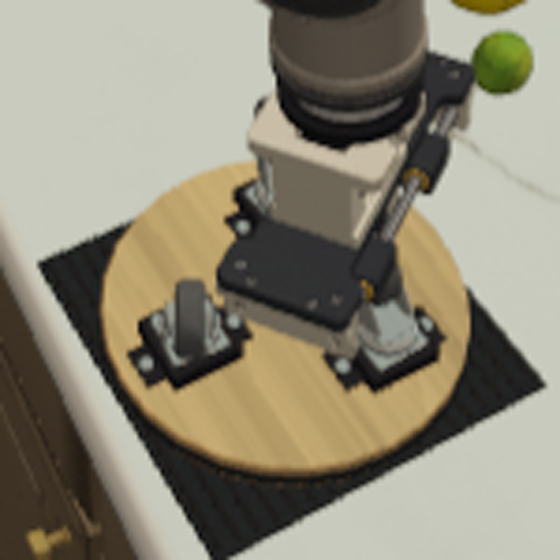

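```bash
python3 - <<'E'
from h import *
p,s=now()
ph=p[3]
b=p.copy();b[:2]-=.010*np.array([-np.sin(ph),np.cos(ph)])
u=b.copy();u[2]=.145
t=np.array([.310,-.213,.145,2.64]); w=t.copy();w[2]=.026
print(rows(p,[b,u,t,w],[2,4,6,6]))
E
```

```text
tilt now: tool z [ 0.078 -0.044 -0.996]
-0 5 0.2 -0; -0 5 0.2 -0; -1.3 0.6 -15.3 -0; -1.3 0.6 -15.3 -0; -1.3 0.6 -15.3 -0; -1.3 0.6 -15.3 -0; 28.6 -10.8 -2.7 -0.07; 29.2 -8.8 -2.7 -0.07; 29.8 -6.8 -2.7 -0.07; 30.2 -4.7 -2.7 -0.07; 30.4 -2.6 -2.7 -0.07; 30.6 -0.4 -2.7 -0.07; 1.8 0 19.8 -0; 1.8 0 19.8 -0; 1.8 0 19.8 -0; 1.8 0 19.8 -0; 1.8 0 19.8 -0; 1.8 0 19.8 -0
```

Call:
servo_tool(targets="0 5 0 0; 0 5 0 0; -1 0.5 -15 0; -1 0.5 -15 0; -1 0.5 -15 0; -1 0.5 -15 0; 28.5 -11 -2.5 -0.07; 29 -9 -2.5 -0.07; 30 -7 -2.5 -0.07; 30 -5 -2.5 -0.07; 30.5 -2.5 -2.5 -0.07; 30.5 0 -2.5 -0.07; 0 0 0 0")

```text
time: 28.02
tool_pos: [0.3084, -0.2122, 0.1555]
tool_rot: [-3.135, 0.108, 2.65]
contact_force: [-0.4, -0.3, 0.2]
opening: 0.0457
```

```bash
python3 - <<'E'
from h import *
p,s=now();print(p,s["contact_force"],s["time"])
t=np.array([.310,-.213,.145,2.64]); w=t.copy();w[2]=.026
print(rows(p,[t,w],[2,6]))
E
python3 pic.py side 270 270 420 420 pics/s10.png
```

```text
[ 0.30840122 -0.21220328  0.15551267  2.64997312] [-0.35138101 -0.33482216  0.16732783] 28.025
tilt now: tool z [ 0.092 -0.057 -0.994]
-0.3 0.1 5.3 0.005; -0.3 0.1 5.3 0.005; 2.1 0.1 19.7 -0; 2.1 0.1 19.7 -0; 2.1 0.1 19.7 -0; 2.1 0.1 19.7 -0; 2.1 0.1 19.7 -0; 2.1 0.1 19.7 -0
```

View pics/s10.png

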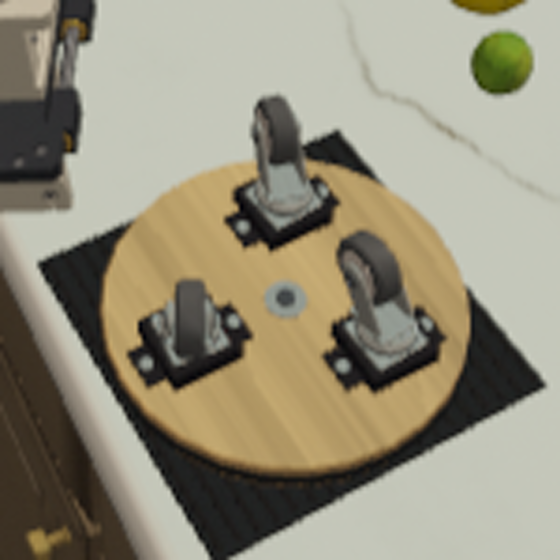

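```bash
python3 wh.py 369.1 341
```

```text
UR [ 0.46857086 -0.31563     0.083     ] trail mm 20.403288823330662 dir 1.6812416439961544
```

Call:
servo_tool(targets="0 0 10 0; 2 0 20 0; 2 0 20 0; 2 0 20 0; 2 0 20 0; 2 0 20 0; 0 0 18 0; 0 0 0 0")

```text
time: 29.12
tool_pos: [0.3197, -0.2221, 0.0207]
tool_rot: [-3.133, 0.115, 2.646]
contact_force: [-4.6, 1.0, 13.9]
opening: 0.0457
```

```bash
python3 - <<'E'
from h import *
p,s=now();print(p,s["contact_force"],s["time"])
E
```

```text
[ 0.31965096 -0.22207735  0.02067336  2.64610179] [-4.55248132  0.96242    13.86518916] 29.125
```

Call:
servo_tool(targets="0 0 -6 0; -7 0 -1 0; -7 0 -0.5 0; -7 0 -0.5 0; -7 0 -0.5 0; -7 0 -0.5 0; -7 0 -0.5 0")

```text
time: 30.0
tool_pos: [0.3349, -0.2285, 0.0286]
tool_rot: [-3.14, 0.054, 2.66]
contact_force: [-30.1, -3.7, 17.0]
opening: 0.0455
```

```bash
python3 - <<'E'
from h import *
p,s=now();print(p,s["contact_force"],s["time"]);rows(p,[p],[1])
E
```

```text
[ 0.33494023 -0.22852204  0.02856524  2.65953282] [-30.09076193  -3.69115826  17.03422239] 30.0
tilt now: tool z [ 0.047 -0.026 -0.999]
```

Call:
servo_tool(targets="-6 0 -0.3 0; -6 0 -0.3 0; -6 0 -0.3 0; -5 0 -0.3 0")

```text
time: 30.5
tool_pos: [0.3362, -0.2267, 0.0276]
tool_rot: [3.136, 0.002, 2.67]
contact_force: [-16.5, 1.5, 9.7]
opening: 0.0457
```

```bash
python3 - <<'E'
from h import *
p,s=now();print(p,s["contact_force"],s["torque"],s["time"]);rows(p,[p],[1])
b=p.copy();b[:2]-=.012*np.array([.88,-.48]);b[2]+=.005
u=b.copy();u[2]=.15
t=at("UL",1.40,.020,.15)
print(t,rows(p,[b,u,t],[2,6,8]))
E
```

```text
[ 0.33624881 -0.22668449  0.02759513  2.66971969] [-16.46617393   1.46413776   9.74604101] [0.39793731 2.56775713 0.35610635] 30.5
tilt now: tool z [ 0.004  0.004 -1.   ]
tilt now: tool z [ 0.004  0.004 -1.   ]
[ 0.46684204 -0.2021229   0.15        1.4       ] 6 0.2 -2.5 -0; 6 0.2 -2.5 -0; -0 0.1 -19.6 -0; -0 0.1 -19.6 -0; -0 0.1 -19.6 -0; -0 0.1 -19.6 -0; -0 0.1 -19.6 -0; -0 0.1 -19.6 -0; -14.6 10.1 0.1 0.159; -12.9 12.3 0.1 0.159; -10.8 14.2 0.1 0.159; -8.4 15.7 0.1 0.159; -5.8 16.8 0.1 0.159; -3.1 17.5 0.1 0.159; -0.3 17.8 0.1 0.159; 2.6 17.6 0.1 0.159
```

Call:
servo_tool(targets="6 0 -2.5 0; 6 0 -2.5 0; 0 0 -19.5 0; 0 0 -19.5 0; 0 0 -19.5 0; 0 0 -19.5 0; 0 0 -19.5 0; 0 0 -19.5 0; -14.5 10 0 0.159; -13 12 0 0.159; -11 14 0 0.159; -8.5 15.5 0 0.159; -6 17 0 0.159; -3 17.5 0 0.159; 0 18 0 0.159; 2.5 17.5 0 0.159; 0 0 0 0")

```text
time: 32.62
tool_pos: [0.4751, -0.2076, 0.1603]
tool_rot: [3.12, 0.002, 1.356]
contact_force: [0.2, -0.3, 0.1]
opening: 0.046
```

```bash
python3 - <<'E'
from h import *
p,s=now();print(p,s["contact_force"],s["time"]);
t=at("UL",1.41,.020,.145); w=t.copy();w[2]=.078
print(t,rows(p,[t,w],[3,4]))
E
python3 pic.py side 290 220 410 340 pics/s11.png; python3 pic.py top 385 225 540 365 pics/t11.png
```

```text
[ 0.47509305 -0.20755322  0.1603391   1.35630663] [ 0.21073309 -0.27051499  0.12992119] 32.625
tilt now: tool z [ 0.02  -0.007 -1.   ]
[ 0.46664478 -0.20208989  0.145       1.41      ] 1.2 -3.2 5 -0.018; 1.2 -3.2 5 -0.018; 1.3 -3.2 5 -0.018; 0.1 -0.4 16.7 -0; 0.1 -0.4 16.7 -0; 0.1 -0.4 16.7 -0; 0.1 -0.4 16.7 -0
```

View pics/s11.png

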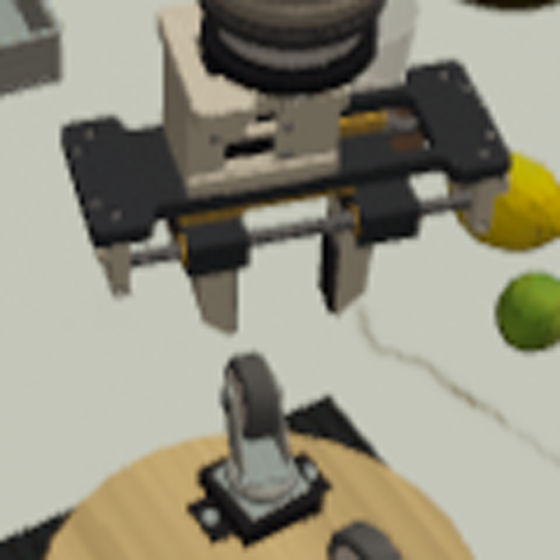

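View pics/t11.png

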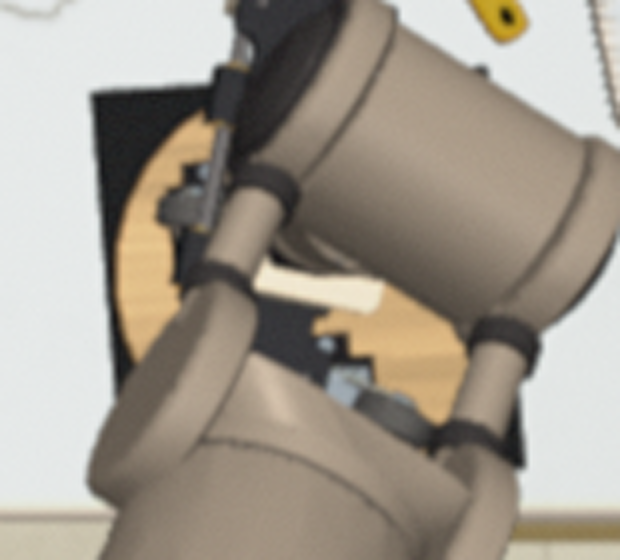

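Call:
servo_tool(targets="1 -3 5 -0.018; 1 -3 5 -0.018; 1.5 -3 5 -0.018; 0 -0.5 16 0; 0 -0.5 16 0; 0 -0.5 16 0; 0 0 15 0; 0 0 0 0")

```text
time: 33.72
tool_pos: [0.4615, -0.2017, 0.0782]
tool_rot: [3.124, 0.003, 1.423]
contact_force: [0.0, 0.2, -0.6]
opening: 0.046
```

```bash
python3 - <<'E'
from h import *
p,s=now();print(p,s["contact_force"],s["torque"],s["time"]);
t=at("UL",1.41,.020,.078)
print(t,rows(p,[t],[2]))
E
python3 pic.py side 290 240 410 360 pics/s12.png
```

```text
[ 0.46153483 -0.2017145   0.07822568  1.42341066] [ 0.03299718  0.24853288 -0.60979439] [-0.09693399  0.08844499 -0.04463421] 33.725
tilt now: tool z [ 0.017 -0.005 -1.   ]
[ 0.46664478 -0.20208989  0.078       1.41      ] 0.2 2.6 0.2 0.007; 0.2 2.6 0.2 0.007
```

View pics/s12.png

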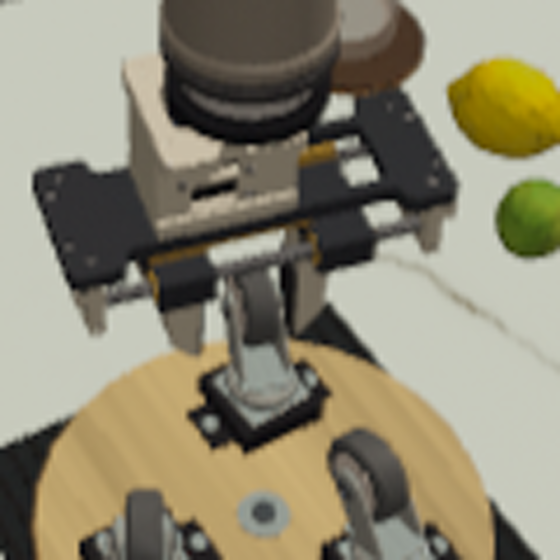

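Call:
servo_tool(targets="0 2.5 0 0; 0 2 0 0; 0 0 0 0; 0 0 0 0; 0 0 0 0; 0 0 0 0", hand=0.33, squeeze=3)

```text
time: 34.52
tool_pos: [0.4677, -0.2032, 0.081]
tool_rot: [3.119, 0.005, 1.424]
contact_force: [-1.4, 0.3, 1.5]
opening: 0.0302
```

```bash
python3 - <<'E'
from h import *
p,s=now();print(p,s["contact_force"],s["torque"],s["time"],s["opening"]);
E
python3 pic.py side 290 240 410 360 pics/s13.png
```

```text
[ 0.46765504 -0.20322387  0.08098104  1.42404536] [-1.38646129  0.30936357  1.48663609] [ 0.01057537  0.07407405 -0.03694874] 34.525 0.030230665863033104
```

View pics/s13.png

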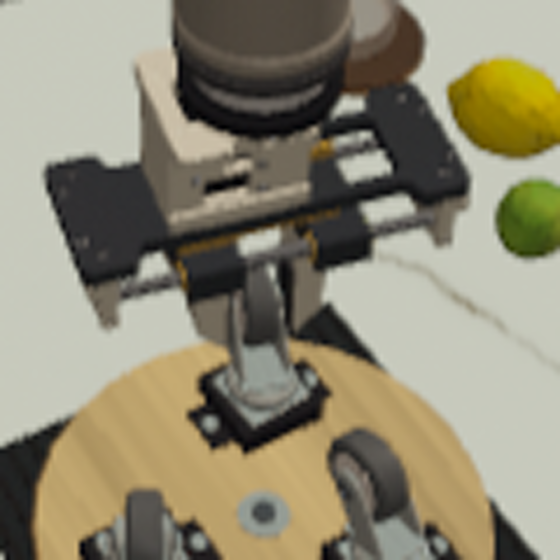

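Call:
servo_tool(targets="0 -1 2 0; 0 0 1 0; 0 0 0 0; 0 0 0 0", hand=0.2, squeeze=3)

```text
time: 35.08
tool_pos: [0.4668, -0.2032, 0.0783]
tool_rot: [3.119, 0.005, 1.424]
contact_force: [-0.3, -0.1, 1.9]
opening: 0.0265
```

Call:
servo_tool(targets="0 0 0 0; 0 0 0 0; 0 0 0 0; 0 0 -3 0; 0 0 -5 0; 0 0.1 -7 0", hand=0, squeeze=40)

```text
time: 35.83
tool_pos: [0.4662, -0.2029, 0.0929]
tool_rot: [3.12, 0.004, 1.424]
contact_force: [-0.2, 0.2, -2.7]
opening: 0.0261
```

```bash
python3 - <<'E'
from h import *
p,s=now();print(p,s["contact_force"],s["torque"],s["time"],s["opening"]);
u=p.copy();u[2]+=.05
print(rows(p,[u],[5]))
E
python3 pic.py side 290 240 410 360 pics/s14.png
```

```text
[ 0.46615192 -0.20288893  0.09288015  1.42397215] [-0.17285834  0.15080224 -2.73283302] [-0.13803072 -0.06108394 -0.03700515] 35.825 0.02608967132122024
tilt now: tool z [ 0.02  -0.007 -1.   ]
-0 0.2 -10 -0; -0 0.2 -10 -0; -0 0.2 -10 -0; -0 0.2 -10 -0; -0 0.2 -10 -0
```

View pics/s14.png

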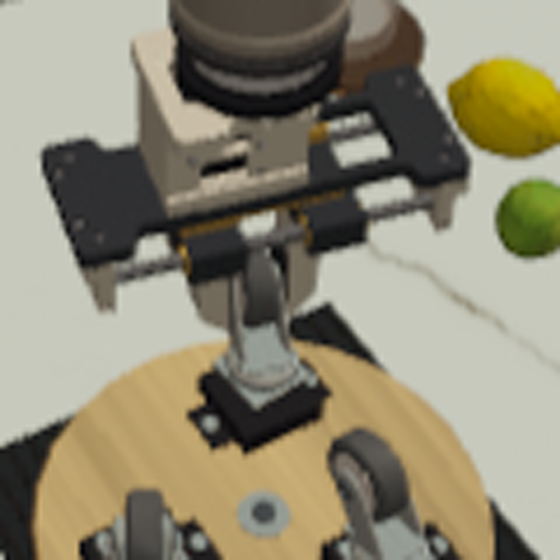

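The castor is coming up straight, with the flange off the mouth. I'll keep lifting.

Call:
servo_tool(targets="0 0.2 -10 0; 0 0.2 -10 0; 0 0.2 -12 0; 0 0.2 -14 0; 0 0.2 -15 0; 0 0.2 -15 0; 0 0.2 -15 0; 0 0 0 0")

```text
time: 36.88
tool_pos: [0.4659, -0.2025, 0.1934]
tool_rot: [3.116, 0.006, 1.424]
contact_force: [-0.5, -0.4, -1.9]
opening: 0.0261
```

```bash
python3 pic.py side 240 170 440 370 pics/s15.png; python3 - <<'E'
from h import *
from cell import cams
p,s=now();print(p,s["contact_force"],s["torque"],s["time"],s["opening"],s["qpos"]);
T=cams.read_camera("top")
c=np.array([ray(T,uv,.042)[:2] for uv in((165.5,332.7),(170,249),(271.6,254.5),(267.2,338))])
print(c,c.mean(0),[np.linalg.norm(c[i]-c[i-1]) for i in range(4)],np.degrees(np.arctan2(*(c[1]-c[0])[::-1])))
import cv2;cv2.imwrite("pics/t15.png",T["color"][200:380,100:340,::-1].repeat(3,0).repeat(3,1))
E
```

```text
[ 0.4655563  -0.20219495  0.19258575  1.42406765] [ 0.05917438 -0.2410461  -2.21440629] [-0.06462759  0.06597272 -0.0128121 ] 36.925 0.02601104915636508 [-0.56365379  0.34288783  1.66574576  0.00521454  1.10895164 -0.41925774]
[[0.35068909 0.36892008]
 [0.53027487 0.36441829]
 [0.51926956 0.14432229]
 [0.33962438 0.15182838]] [0.43496447 0.25737226] [np.float64(0.21737349051526433), np.float64(0.17964220094574826), np.float64(0.22037096542038073), np.float64(0.1798019235300705)] -1.435970916986041
```

View pics/s15.png

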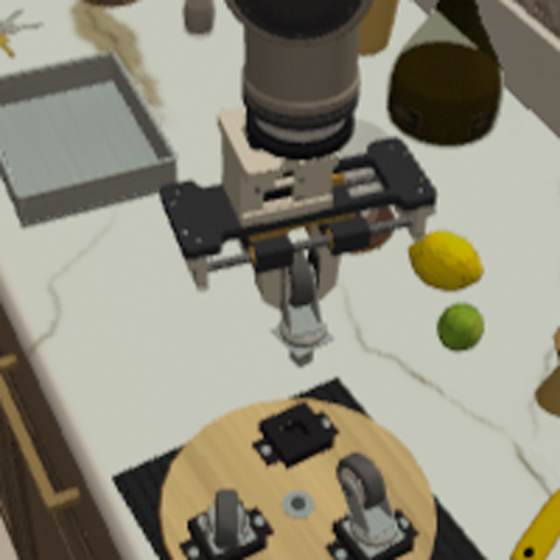

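View pics/t15.png

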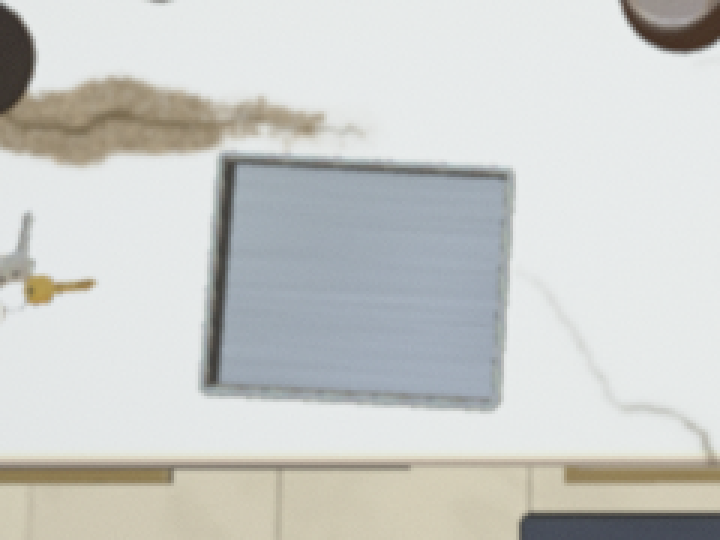

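The castor is clear of its socket and the other two are still plugged in. The tray is at (0.435, 0.256) with yaw about -0.05, so I'm carrying it over.

```bash
python3 - <<'E'
from h import *
p,s=now()
t=np.array([.434,.2405,.185,1.52])
print(rows(p,[t],[16]))
E
```

```text
tilt now: tool z [ 0.022 -0.008 -1.   ]
27.1 -6 0.2 -0.006; 27.1 -5.8 0.2 -0.006; 27.1 -5.7 0.2 -0.006; 27.2 -5.5 0.2 -0.006; 27.2 -5.3 0.2 -0.006; 27.2 -5.2 0.2 -0.006; 27.3 -5 0.2 -0.006; 27.3 -4.8 0.2 -0.006; 27.3 -4.7 0.2 -0.006; 27.4 -4.5 0.2 -0.006; 27.4 -4.3 0.2 -0.006; 27.4 -4.2 0.2 -0.006; 27.4 -4 0.2 -0.006; 27.5 -3.9 0.2 -0.006; 27.5 -3.7 0.2 -0.006; 27.5 -3.5 0.2 -0.006
```

Call:
servo_tool(targets="15 -4 0 -0.006; 27 -6 0 -0.006; 27 -6 0 -0.006; 27 -5.5 0 -0.006; 27 -5.5 0 -0.006; 27 -5 0 -0.006; 27 -5 0 -0.006; 27 -5 0 -0.006; 27 -4.5 0 -0.006; 27 -4.5 0 -0.006; 27 -4.5 0 -0.006; 27 -4 0 -0.006; 27 -4 0 -0.006; 27 -4 0 -0.006; 27 -4 0 -0.006; 27 -4 0 -0.006; 15 -2 0 0; 0 0 0 0")

```text
time: 39.22
tool_pos: [0.4112, 0.2648, 0.1791]
tool_rot: [-3.138, 0.004, 1.532]
contact_force: [-0.7, 0.2, -1.7]
opening: 0.026
```

```bash
python3 - <<'E'
from h import *
p,s=now();print(p,s["contact_force"],s["torque"],s["time"],s["opening"]);
t=np.array([.434,.2405,.185,1.52]);w=t.copy();w[2]=.085
print(rows(p,[t,w],[3,6]))
E
```

```text
[0.4111687  0.26476082 0.17914669 1.53179493] [-0.68282862  0.24003778 -1.68227084] [-0.11055412  0.05838178 -0.01832944] 39.225 0.02598785410775163
tilt now: tool z [-0.004 -0.004 -1.   ]
-7.8 7.9 -2 0.004; -7.8 7.9 -2 0.004; -7.7 8 -2 0.004; 0.1 0.1 16.7 -0; 0.1 0.1 16.7 -0; 0.1 0.1 16.7 -0; 0.1 0.1 16.7 -0; 0.1 0.1 16.7 -0; 0.1 0.1 16.7 -0
```

Call:
servo_tool(targets="-8 8 0 0; -8 8 0 0; -8 8 0 0; 0 0 15 0; 0 0 15 0; 0 0 15 0; 0 0 15 0; 0 0 15 0; 0 0 10 0; 0 0 0 0")

```text
time: 40.48
tool_pos: [0.4413, 0.2286, 0.0923]
tool_rot: [-3.141, 0.005, 1.52]
contact_force: [-0.3, -0.4, -1.9]
opening: 0.0263
```

```bash
python3 - <<'E'
from h import *
p,s=now();print(p,s["contact_force"],s["torque"],s["time"],s["opening"]);
E
python3 pic.py side 200 150 360 270 pics/s16.png
```

```text
[0.44134249 0.22861233 0.09227331 1.52025755] [-0.31585468 -0.39537189 -1.87419984] [-0.08805051  0.05955738  0.00332763] 40.475 0.026287140868369675
```

View pics/s16.png

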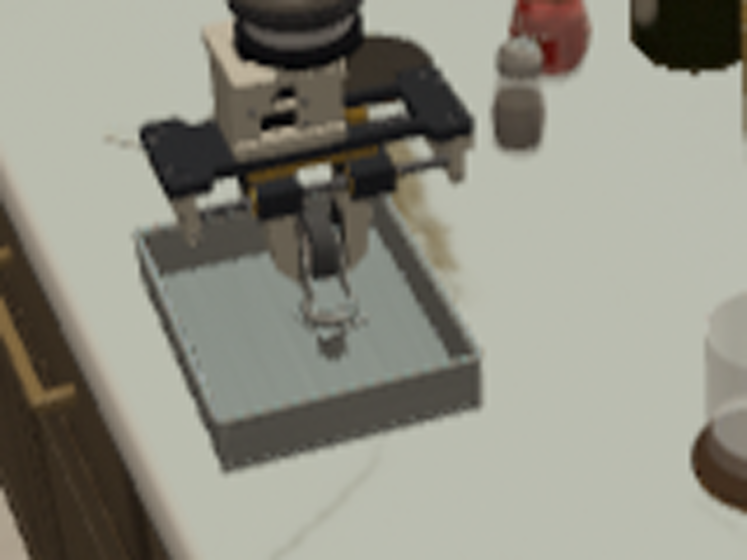

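Call:
servo_tool(targets="4 0 5 0; 4 0 5 0; 0 0 4 0; 0 0 3 0; 0 0 2 0; 0 0 0 0")

```text
time: 41.28
tool_pos: [0.4428, 0.2377, 0.0736]
tool_rot: [3.139, 0.003, 1.521]
contact_force: [-0.0, -0.4, -1.8]
opening: 0.0259
```

Call:
servo_tool(targets="0 0 1.5 0; 0 0 1.5 0; 0 0 1.5 0; 0 0 0 0")

```text
time: 41.78
tool_pos: [0.4432, 0.2383, 0.0714]
tool_rot: [3.138, 0.002, 1.521]
contact_force: [-0.4, 0.4, -2.4]
opening: 0.0259
```

Call:
servo_tool(targets="0 0 2 0; 0 0 2 0; 0 0 1.5 0")

```text
time: 42.15
tool_pos: [0.4434, 0.2397, 0.0708]
tool_rot: [3.135, -0.001, 1.52]
contact_force: [-6.6, -1.4, 14.8]
opening: 0.026
```

The stem is on the tray floor. I'll loosen to a light pinch and lay the castor over along its trailing direction.

Call:
servo_tool(targets="0 0 -0.7 0; 0 0 0 0; 6 0 2 0; 6 0 2.6 0; 5.6 0 3 0; 5.4 0 3.6 0", hand=0, squeeze=3)

```text
time: 42.9
tool_pos: [0.4452, 0.2646, 0.0598]
tool_rot: [3.134, -0.002, 1.519]
contact_force: [-0.9, 0.1, 2.3]
opening: 0.0261
```

```bash
python3 pic.py side 200 150 360 270 pics/s17.png
```

```text
(no output)
```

View pics/s17.png

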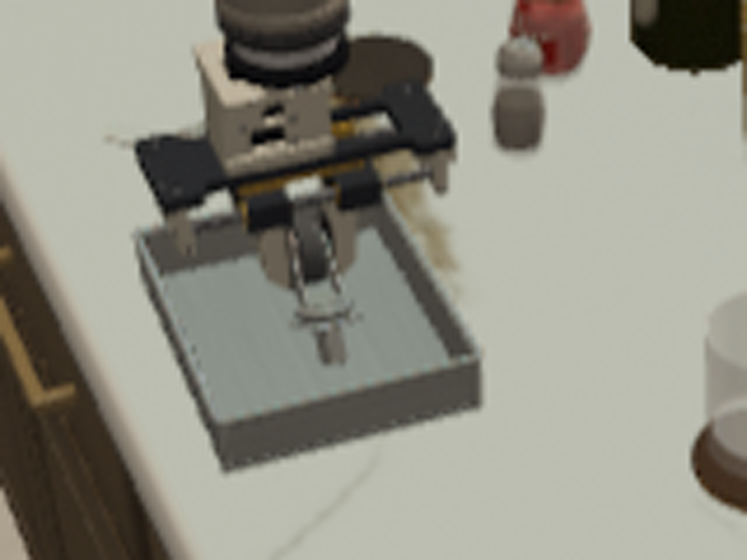

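It is tilting over in the light pinch, stem at (332,345) still on the floor. I'll continue.

Call:
servo_tool(targets="5 0 4 0; 5 0 4.5 0; 4.3 0 4.8 0; 4 0 5 0; 3.5 0 5 0; 0 0 0 0")

```text
time: 43.7
tool_pos: [0.4463, 0.2884, 0.0336]
tool_rot: [3.135, -0.002, 1.52]
contact_force: [0.0, 1.5, -0.1]
opening: 0.0262
```

```bash
python3 pic.py side 200 150 360 270 pics/s18.png
```

```text
(no output)
```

View pics/s18.png

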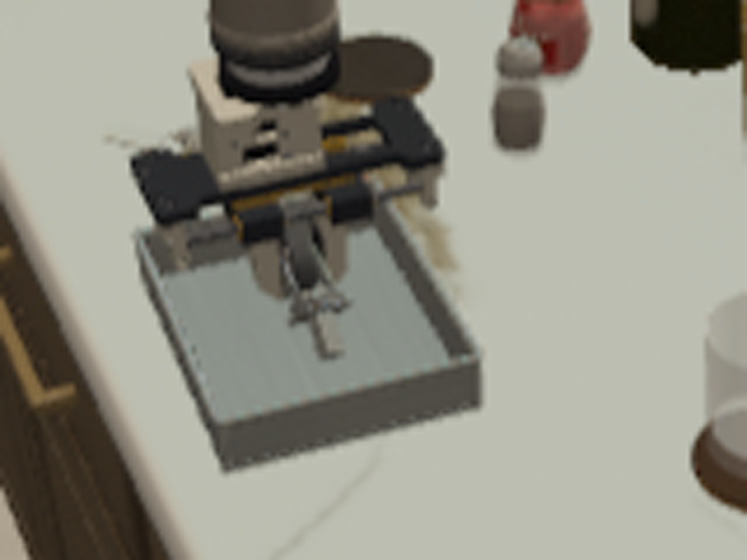

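Call:
servo_tool(targets="2 0 4 0; 2 0 4 0; 0 0 2 0; 0 0 0 0")

```text
time: 44.25
tool_pos: [0.4468, 0.2924, 0.0233]
tool_rot: [3.134, -0.002, 1.52]
contact_force: [0.8, 1.2, -0.6]
opening: 0.026
```

Call:
servo_tool(targets="0 0 0 0; 0 0 0 0; 0 0 0 0; 0 0 0 0", hand=0.5)

```text
time: 44.75
tool_pos: [0.447, 0.2921, 0.0237]
tool_rot: [3.134, -0.002, 1.519]
contact_force: [0.4, 0.2, 0.7]
opening: 0.046
```

Call:
servo_tool(targets="0 0 -5 0; 0 0 -12 0; 0 0 -15 0; 0 0 -20 0; 0 0 -25 0; 0 0 -25 0; 0 0 -25 0; 0 0 0 0")

```text
time: 45.75
tool_pos: [0.4467, 0.2923, 0.1617]
tool_rot: [3.128, -0.005, 1.52]
contact_force: [0.3, -0.1, -0.4]
opening: 0.0459
```

```bash
python3 pic.py side 200 150 430 420 pics/s19.png; python3 pic.py top 100 180 540 370 pics/t19.png
```

```text
(no output)
```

View pics/s19.png

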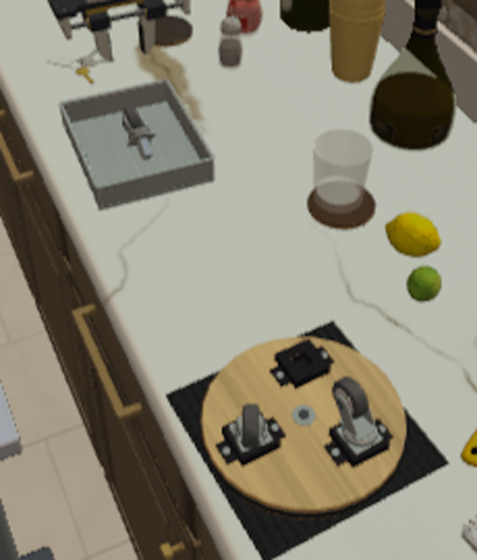

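View pics/t19.png

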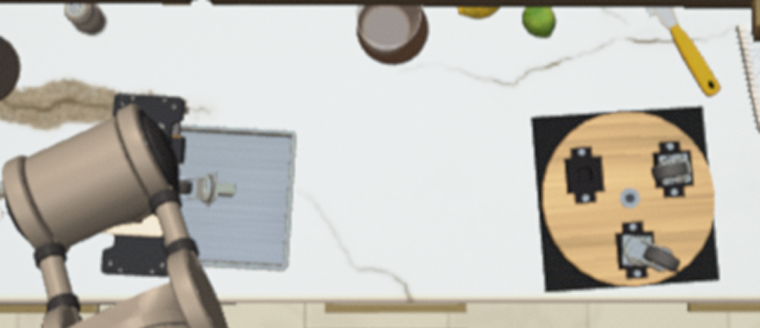

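The castor lies in the middle of the tray: side view about (137,133), top view stem about (215,188). The other two are seated and swung, the left socket is empty, and the bystanders haven't moved. I'm handing in.

```bash
python3 - <<'E'
from cell import robot,telemetry
print(telemetry.observe()["contact_force"],telemetry.observe()["time"],robot.hand_in())
E
```

```text
the job is handed in; nothing more can be done
[-0.4468955   0.55839376  0.23958849] 45.85 None
```

I finished the job and handed it in at 45.9 s. The gritty castor is lying in the parts tray, and the two free ones are still plugged in. Hand-in gives no verdict, so this rests on my own checks.

- **Swings:** By picture estimates, good to roughly ±0.1 rad, the wheels ended about 96–100°, 103° and 109° from where they started.
- **Finding the drag:** The rear-left castor (robot's view) needed about 7–13 N to swing. The front and rear-right ones yielded at under about 2 N.
- **Removal:** I pulled the rear-left castor straight up, carried it across and set its stem on the tray floor. I then laid it over in a light pinch before letting go.
- **Last check:** The final pictures show the castor lying in the middle of the tray, the other two upright in their sockets, and the tumbler, lime and salt shaker where they were. The jigger was out of the final frames, so I did not recheck it, but the arm never went near it. The gripper was clear of everything, with the force reading near zero.

Pushing made the tool drift off vertical, up to about 0.18 rad. I corrected this twice by pressing the fingertips against the fixed dolly rim at up to about 35 N. On the second descent to the rim the fingertips also pressed on the mat with about 14 N. I saw nothing move.

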